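# File two cassettes in the block drawer and close it

## Task

Put the two cassettes that lie on the bench beside the closed laptop flat into the two empty cells in the front row of the open block drawer, one in each, then push the drawer fully home, until its catch takes hold and its front is flush with the cabinet. The drawer is guided only along its middle and wedges when it is pushed off-centre, so ease it in on its centre line, feeling for the catch, and do not force it. Leave the memory stick between the cassettes and the specimen pot beside the cabinet where they are.

Things in the scene. Friction and masses are not known exactly. Their poses are not given: they have to be found in the camera images.
- cabinet: white four-drawer bench cabinet, 184 wide x 217 deep x 176 mm high, fixed behind the laptop. Origin: bottom centre of its front face; x runs into it (the way drawers close), y to its left, z up. The second drawer from below is the open one; it slides on a deck 50 mm above the origin. The shut drawers' knobs stand out 14 mm. An upright hand fouls the face above the drawer before it is home: lean the hand back.
- drawer: the open drawer, about 0.65 kg, 98 to 112 mm out at the start, lying loose on its deck; a guide block only 34 mm long in the cabinet's mouth holds it at its middle, 0.75 mm play each side. Origin: underside centre of its front panel; axes as the cabinet's; fully home, its origin is exactly above the cabinet's. Pushed near a knob it turns some degrees and locks. Drag about 3 to 8 N.
- drawer_front (a point): middle of the outer face of the drawer's smooth front panel (168 wide, 22.5 mm high), 12 mm above the drawer's underside, on a thin label holder. Two knobs stand out 14 mm, 54 mm left and right of it. A sprung roller catch at the back resists in the last 12 mm (up to about 15 N in all when pushed at the middle), then draws the drawer in; behind it are firm rubber buffers.
- cell_left (a point): middle of the floor of the empty left-end cell of the front row (four cells). Each cell is 46 mm along the drawer's x by 36 mm along its y, so a cassette lies in it with its long side along x. Walls and dividers are 3 mm thick and 12 mm high above the floor; the front panel's top is 14 mm above the floor. The cell's middle is 32 mm behind the panel's outer face. Axes as the drawer's.
- cell_right (a point): the same for the other empty cell of the front row, the third from the left, 78 mm to the right of the first. The second and fourth cells and the row behind already hold cassettes.
- cassette_a_mid (a point): first loose embedding cassette, a flat rigid plate 28 x 40 x 6 mm, lying flat on the bench to the right of the laptop. The point is its centre, 3 mm above the bench; x runs along its short side (28 mm, the side to grip across), y along its long side, z up.
- cassette_b_mid (a point): second loose embedding cassette, a flat rigid plate 28 x 40 x 6 mm, lying flat on the bench to the right of the laptop. The point is its centre, 3 mm above the bench; x runs along its short side (28 mm, the side to grip across), y along its long side, z up.
- usb_stick: small black memory stick, 18 x 52 x 8 mm, lying on the bench between the two cassettes; leave it. Origin: centre of its underside.
- pot_a: white specimen pot, 49 mm across, 65 mm tall, standing at the bench's right edge beside the cabinet; leave it standing. Origin: centre of its underside, z up.
Things that resemble listed ones, but are neither listed nor needed, are in the scene too. Of the things that look like the part that bears cassette_b_mid, take the one that is farthest to the robot's right at the start.

How it is judged:
By the outcome, as a careful person would: the job done as asked, in the order asked, and still so for the second after the job is handed in, with the robot touching nothing.
It also fails if it takes over 70 s, if anything falls off the work surface, if the arm or the gripper's body presses on something with over 40 N, if the wrist force passes 120 N, or if a joint passes its speed limit or range.

## Robot

A 6-joint arm with a two-finger parallel gripper is mounted at the origin on a cart in front of the work surface, level with it; the furniture and walls round the work are solid. World frame = base frame: x ahead of the robot, y to its left, z up, the work surface at z = 0. Lengths are in m, angles in rad, forces in N, time in s.
With the tool pointing down it reaches from about 0.3 to 0.825 m from the base axis. Payload 5.4 kg.
Tool frame: the origin (TCP) lies at the very end of the fingers, on their centre line; the grasp point (between the pads) lies 19 mm behind it; x points along the fingers, z is the direction in which the jaws open and shut, and the axes are right-handed (so a half turn about x gives the same grasp; the last joint's range is limited). The gripper opens to 92 mm and grips with 3 to 60 N. Pads are 20 mm wide; open, the fingers measure 128 mm over their backs; the gripper's body (75 mm by 189 mm) begins 69 mm behind the grasp point.
Start: joints at [-1.332, 0.158, 1.597, -0, 1.386, -0.21], TCP at [0.249, -0.518, 0.215] pointing down, gripper open.
Joint ranges: [-2.91, 2.91], [-0.94, 2.29], [0.18, 2.7], [-1.29, 4.43], [0.17, 2.64], [-3, 3]. Speed limits (rad/s): [2.57, 2.57, 3.14, 3.14, 3.14, 3.14].

## Interface

Orientations are given as a unit quaternion [x, y, z, w].
In Python, from plant import ctrl gives the robot as it stands.
- The arm moves only by the tool play_rows, never from a script. Its argument "rows" is a list of rows, each an object of numbers: "tx", "ty", "tz": the shift along the tool's x, y, z in mm; "ax", "ay", "az": the turn, a rotation vector about the tool's x, y, z in degrees; "hand": the opening, from 0 (shut) to 1 (fully open). A call has exactly 5 rows; each row is the pose to reach, as a shift and turn from the pose commanded when the call began, along the tool's axes at that moment; what a row does not reach only later rows make up. A row lasts 1/10 s, in which the tool goes at most 50 mm and 8.59 degrees, less where a joint would pass 70% of its speed; a pose out of reach is approached as far as the arm can. A call with a gripper value outside its range is refused whole. The fingers move at their own pace and stop on an object; "newtons" is the grip in N (left out, the last holds). Time passes only in rows, so rows that repeat a pose let the fingers close, or fill a call up. It gives the time, the measured TCP pose, the force and the opening at its end, in the units of the state.
- ctrl.get_obs(): the state, without advancing time (a new reading comes with each control period).
- ctrl.grab_frame(name): name is "scene" or "side" or "wrist"; returns the picture (480x640x3 uint8, red, green, blue); there is no depth.
- ctrl.camera_info(name): a dict with "K" (3x3 intrinsics, pixels), "origin" and "rotation" of the camera in the world; the wrist camera has in their place "hand_eye" (4x4, takes a point from camera to tool coordinates, whose origin is the TCP and whose axes are the tool frame's). Camera axes: x right, y down, z forward; pixel columns grow to the right and rows downward; lengths in m; the calibration is good to about 2 mm. A picture is of the moment at which its call begins: read the wrist's pose just before it. camera_info takes no time and is no camera call.
- ctrl.sign_off(): hands the job in, once; it reports no verdict.
The state is a dict: "time_s": time; "joint_positions": joint angles; "dq": joint speeds; "effort": joint torques, N m; "eef_pos": TCP position; "ee_rot": TCP orientation; "wrist_force": force on the tool from outside, world axes, zero at the start; "wrist_torque": the same for the moment, N m; "width": opening from 0.0 (shut) to 1.0 (fully open).
Only numpy, scipy, OpenCV 4.12 (cv2) and the standard library are available. Lean on these libraries where they do the work, as an engineer would, in place of code of your own. Each camera call takes 0.05 s, during which the arm holds its last target.

## Working session

There is one attempt and no reset: what is moved stays moved. The work goes in short steps, Python scripts to look and compute and a tool call to move; the robot and the scene stay as the last step left them, time stands still between calls to the robot, and variables do not carry over. Pictures are saved under pics/ and viewed, and the job is handed in when it is done.

Besides the shell and the picture viewer there is one more tool, called after "Request:" as name([rows], argument=value, ...), one row to a line, values as JSON. play_rows: Moves the arm, as the interface text tells. Its arguments: {"type":"object","properties":{"rows":{"type":"array"},"newtons":{"type":"number"}},"required":["rows"]}

```bash
ls; mkdir -p pics; python3 - <<'E'
from plant import ctrl
import cv2,json
o=ctrl.get_obs()
for k,v in o.items(): print(k,v)
for n in ["scene","side","wrist"]:
    print(n,ctrl.camera_info(n))
for n in ["scene","side","wrist"]:
    cv2.imwrite(f"pics/{n}0.png",ctrl.grab_frame(n)[:,:,::-1])
E
```

```text
pics
time_s 0.0
joint_positions [-1.33210265e+00  1.59049845e-01  1.59823087e+00 -1.48575240e-05
  1.38618647e+00 -2.10087759e-01]
dq [ 0.0006567   0.00030524 -0.00151589  0.00169937 -0.00094225  0.0006076 ]
effort [ 6.38519987e-05 -3.85564899e+01 -3.22107375e+01  7.00788642e-02
  3.79930297e-02 -1.36633057e-04]
eef_pos [ 0.24930566 -0.51744758  0.21361916]
ee_rot [ 0.37666593  0.59920027 -0.37574957  0.5982425 ]
wrist_force [-0.29181234  0.32175915  0.42093622]
wrist_torque [ 0.04832202  0.02072047 -0.01530222]
width 1.0017061006711416
scene {'K': array([[600.14353752,   0.        , 321.40789257],
       [  0.        , 600.14353752, 242.55043688],
       [  0.        ,   0.        ,   1.        ]]), 'origin': array([ 0.0625863 , -0.09077904,  1.11316667]), 'rotation': array([-0.62645563,  0.73974246, -0.19009465,  0.15555857])}
side {'K': array([[598.57201316,   0.        , 315.02804031],
       [  0.        , 598.57201316, 233.32850724],
       [  0.        ,   0.        ,   1.        ]]), 'origin': array([-0.13849085, -0.42138161,  0.71219846]), 'rotation': array([ 0.73068471, -0.5371114 ,  0.25072513, -0.33874488])}
wrist {'K': array([[425.24134241,   0.        , 313.15315248],
       [  0.        , 425.24134241, 230.92262822],
       [  0.        ,   0.        ,   1.        ]]), 'hand_eye': array([[-1.68428826e-03, -2.65094915e-01,  9.64220851e-01,
        -1.70277924e-01],
       [-7.12785418e-05, -9.64222184e-01, -2.65095407e-01,
         7.39560961e-02],
       [ 9.99998579e-01, -5.15225338e-04,  1.60513253e-03,
        -1.18297281e-05],
       [ 0.00000000e+00,  0.00000000e+00,  0.00000000e+00,
         1.00000000e+00]])}
```

View pics/scene0.png

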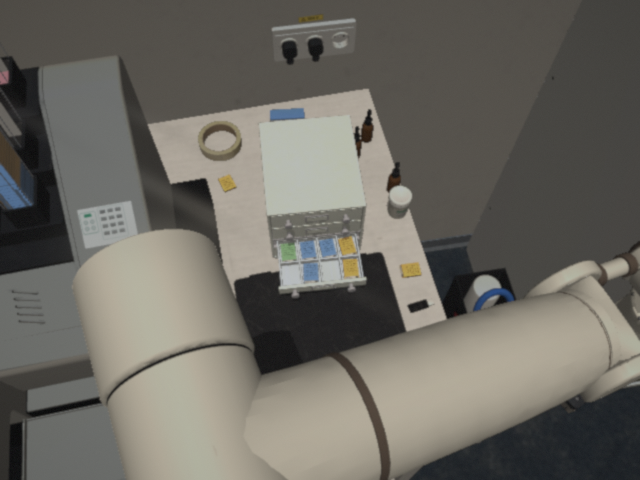

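View pics/side0.png

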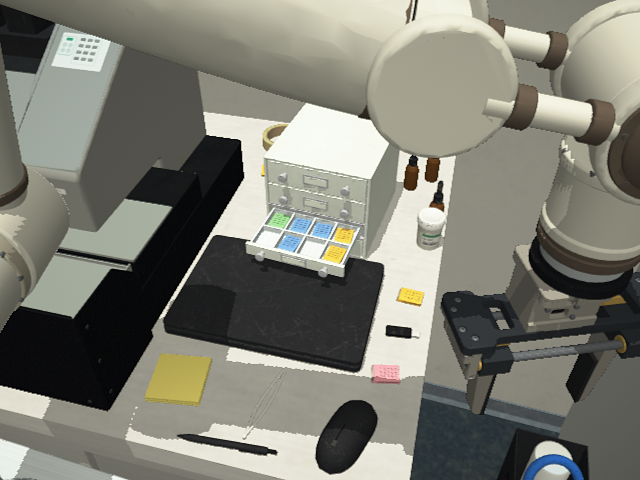

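View pics/wrist0.png

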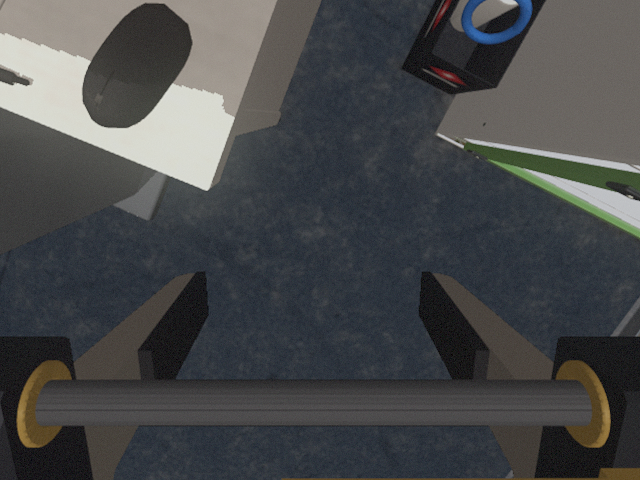

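The side view shows a yellow cassette at (411,296), the memory stick at (400,331) and a pink cassette at (386,373), all right of the laptop. There is also a yellow look-alike left of the cabinet at scene (227,183). The empty front-row cells are at side (265,240) and (313,249). Next I'll enlarge and measure.

```bash
cat > h.py <<'E'
import numpy as np, cv2
from scipy.spatial.transform import Rotation as R
from plant import ctrl
def cam(n,obs=None):
    i=ctrl.camera_info(n)
    if n=="wrist":
        T=np.eye(4); o=obs or ctrl.get_obs()
        T[:3,:3]=R.from_quat(o["ee_rot"]).as_matrix(); T[:3,3]=o["eef_pos"]
        T=T@i["hand_eye"]
        return i["K"],T[:3,3],T[:3,:3]
    return i["K"],np.array(i["origin"]),R.from_quat(i["rotation"]).as_matrix()
def px2z(c,uv,z):
    K,o,M=c
    uv=np.atleast_2d(uv).astype(float)
    d=(M@np.linalg.inv(K)@np.c_[uv,np.ones(len(uv))].T).T
    s=(z-o[2])/d[:,2]
    return o+d*s[:,None]
def proj(c,P):
    K,o,M=c
    p=(np.atleast_2d(P)-o)@M
    q=p@K.T
    return q[:,:2]/q[:,2:]
E
python3 - <<'E'
from h import *
im=cv2.imread("pics/side0.png"); 
cv2.imwrite("pics/side0_c.png",cv2.resize(im[270:400,360:440],None,fx=6,fy=4.6,interpolation=cv2.INTER_CUBIC)[:600])
cv2.imwrite("pics/side0_d.png",cv2.resize(im[190:290,235:375],None,fx=5.6,fy=5.6,interpolation=cv2.INTER_CUBIC))
im=cv2.imread("pics/scene0.png")
cv2.imwrite("pics/scene0_d.png",cv2.resize(im[200:320,260:450],None,fx=4.2,fy=4.2,interpolation=cv2.INTER_CUBIC))
s=cam("side");c=cam("scene")
for uv in [(411,296),(400,331),(386,373)]: print(px2z(s,uv,.006))
print(px2z(c,[(411,270),(418,306),(227,183)],.006))
E
```

```text
[[ 0.55713462 -0.37034791  0.006     ]]
[[ 0.47863382 -0.36759626  0.006     ]]
[[ 0.3953582  -0.36359431  0.006     ]]
[[ 0.5593158  -0.37005691  0.006     ]
 [ 0.47969241 -0.36498996  0.006     ]
 [ 0.83401366 -0.01825438  0.006     ]]
```

View pics/side0_c.png

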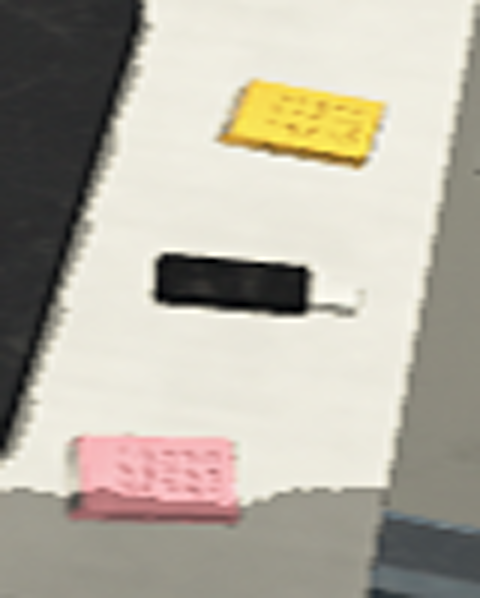

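View pics/side0_d.png

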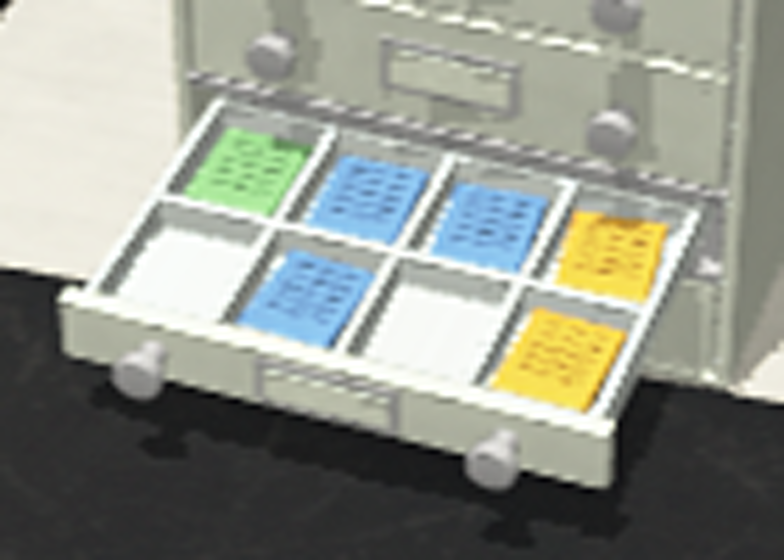

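View pics/scene0_d.png

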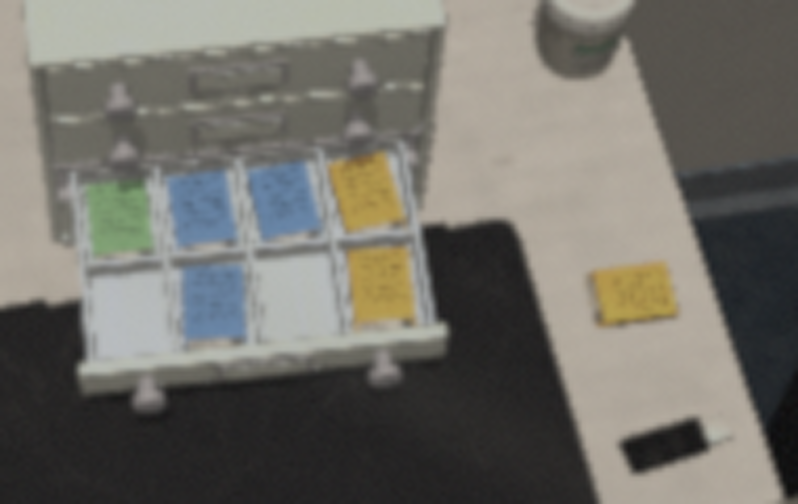

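```bash
python3 - <<'E'
from h import *
s=cam("side");c=cam("scene")
def C(p): p=np.array(p,float); return (p+.5)/[6,4.6]+[360,270]-.5
def D(p): p=np.array(p,float); return (p+.5)/5.6+[235,190]-.5
def S(p): p=np.array(p,float); return (p+.5)/4.2+[260,200]-.5
for n,q in [("pink",[(83,437),(235,438),(238,503),(72,503)]),("yel",[(252,80),(385,102),(366,152),(225,137)])]:
    P=px2z(s,C(q),.006)[:,:2]; print(n,P.round(4).tolist(),P.mean(0)); 
    print([np.linalg.norm(P[i]-P[(i+1)%4]).round(4) for i in range(4)])
    a=(P[0]-P[1]+P[3]-P[2]); print("long axis deg from y",np.degrees(np.arctan2(-a[0],a[1])))
P=px2z(c,S([(592,268),(672,263),(676,313),(602,323)]),.006); print("yel scene",P.mean(0))
for nm,P in [("side",px2z(s,D([(60,298),(612,430)]),.073)),("scene",px2z(c,S([(79,374),(446,333)]),.073))]:
    d=P[0]-P[1]; print(nm,P.round(4).tolist(),np.linalg.norm(d),P.mean(0),np.degrees(np.arctan2(-d[0],d[1])))
for nm,P in [("side",px2z(s,D([(215,97),(700,210)]),.071)),("side cab top",px2z(s,D([(190,77),(727,195)]),.085))]:
    d=P[0]-P[1]; print(nm,P.round(4).tolist(),np.linalg.norm(d),P.mean(0),np.degrees(np.arctan2(-d[0],d[1])))
E
```

```text
pink [[0.4044, -0.343], [0.4151, -0.3782], [0.3909, -0.3837], [0.3791, -0.3462]] [ 0.3973804  -0.36279942]
[np.float64(0.0368), np.float64(0.0248), np.float64(0.0393), np.float64(0.0255)]
long axis deg from y 17.110567868915115
yel [[0.5728, -0.3518], [0.5729, -0.3886], [0.5471, -0.3877], [0.5429, -0.3502]] [ 0.55892287 -0.36957834]
[np.float64(0.0368), np.float64(0.0258), np.float64(0.0378), np.float64(0.03)]
long axis deg from y 3.2906981305296776
yel scene [ 0.5614504  -0.37043333  0.006     ]
side [[0.5287, -0.0967, 0.073], [0.5229, -0.2641, 0.073]] 0.1675493485137165 [ 0.52576735 -0.18038481  0.073     ] -1.9885745825666845
scene [[0.532, -0.0962, 0.073], [0.5249, -0.2634, 0.073]] 0.16739343605900203 [ 0.52846122 -0.1797983   0.073     ] -2.4081044644160103
side [[0.6342, -0.1053, 0.071], [0.6258, -0.2636, 0.071]] 0.1585460239911408 [ 0.62999165 -0.18445961  0.071     ] -3.033915262456633
side cab top [[0.6245, -0.1013, 0.085], [0.6183, -0.273, 0.085]] 0.17177101927370492 [ 0.62137293 -0.18715824  0.085     ] -2.0709358064649357
```

Sizes check out: the panel measures 167–168 mm and the cassettes about 38 × 27. Pink is the nearer cassette at about (0.397,-0.363), and yellow is at (0.560,-0.370). I'll move over the pink one for a wrist close-up.

Request:
play_rows([
  {"tx":10,"ty":40,"tz":-15,"ax":-8,"hand":1},
  {"tx":20,"ty":80,"tz":-30,"ax":-16,"hand":1},
  {"tx":30,"ty":120,"tz":-45,"ax":-24,"hand":1},
  {"tx":40,"ty":160,"tz":-60,"ax":-32,"hand":1},
  {"tx":50,"ty":200,"tz":-75,"ax":-40,"hand":1},
], newtons=20)

```text
schema error: expected keys tx, ty, tz, ax, ay, az, hand
```

Request:
play_rows([
  {"ax":-8,"hand":0.8},
  {"ax":-16,"hand":0.65},
  {"ax":-24,"hand":0.55},
  {"ax":-32,"hand":0.55},
  {"ax":-40,"hand":0.55},
])

```text
schema error: expected keys tx, ty, tz, ax, ay, az, hand
```

```bash
cat >> h.py <<'E'
def state():
    o=ctrl.get_obs(); M=R.from_quat(o["ee_rot"]).as_matrix()
    print("t",round(o["time_s"],2),"pos",np.round(o["eef_pos"],4),"x",M[:,0].round(3),"z",M[:,2].round(3),"F",np.round(o["wrist_force"],1),"w",round(o["width"],3),"q",np.round(o["joint_positions"],2))
    return o
def delta(pos,M,o):
    M0=R.from_quat(o["ee_rot"]).as_matrix()
    t=M0.T@(np.array(pos)-o["eef_pos"])*1000
    r=R.from_matrix(M0.T@M).as_rotvec(degrees=True)
    print("tx,ty,tz",t.round(1),"ax,ay,az",r.round(1))
def down(th):  # tool x down, z at th deg
    t=np.radians(th); z=np.array([np.cos(t),np.sin(t),0]); x=np.array([0,0,-1.]); return np.c_[x,np.cross(z,x),z]
E
python3 - <<'E'
from h import *
o=state()
cv2.imwrite("pics/w1.png",ctrl.grab_frame("wrist")[:,:,::-1])
E
```

```text
t 0.15 pos [ 0.2493 -0.5176  0.2139] x [-0.     0.001 -1.   ] z [ 0.434 -0.901 -0.001] F [-0.3  0.5 -0.5] w 1.002 q [-1.33  0.16  1.6  -0.    1.39 -0.21]
```

View pics/w1.png

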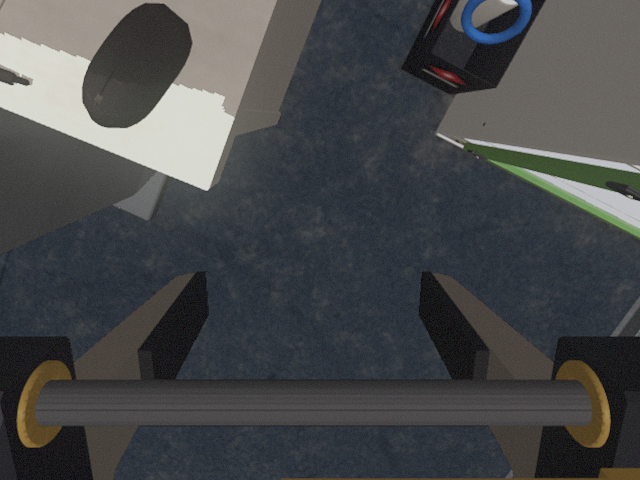

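Both calls were refused because every key is required, so nothing moved. I'll resend with all keys.

Request:
play_rows([
  {"tx":10,"ty":40,"tz":-15,"ax":-8,"ay":0,"az":0,"hand":1},
  {"tx":20,"ty":80,"tz":-30,"ax":-16,"ay":0,"az":0,"hand":1},
  {"tx":30,"ty":120,"tz":-45,"ax":-24,"ay":0,"az":0,"hand":1},
  {"tx":40,"ty":160,"tz":-60,"ax":-32,"ay":0,"az":0,"hand":1},
  {"tx":50,"ty":200,"tz":-75,"ax":-40,"ay":0,"az":0,"hand":1},
], newtons=20)

```text
time_s: 0.7
eef_pos: [0.398, -0.3622, 0.1641]
ee_rot: [0.147, 0.692, -0.147, 0.692]
wrist_force: [0.9, -0.2, 0.3]
width: 1.002
```

Request:
play_rows([
  {"tx":0,"ty":0,"tz":0,"ax":-8,"ay":0,"az":0,"hand":0.8},
  {"tx":0,"ty":0,"tz":0,"ax":-16,"ay":0,"az":0,"hand":0.65},
  {"tx":0,"ty":0,"tz":0,"ax":-24,"ay":0,"az":0,"hand":0.55},
  {"tx":0,"ty":0,"tz":0,"ax":-32,"ay":0,"az":0,"hand":0.55},
  {"tx":0,"ty":0,"tz":0,"ax":-40,"ay":0,"az":0,"hand":0.55},
])

```text
time_s: 1.2
eef_pos: [0.3971, -0.3635, 0.1644]
ee_rot: [-0.099, 0.7, 0.099, 0.7]
wrist_force: [0.1, -0.6, 0.0]
width: 0.586
```

```bash
python3 - <<'E'
from h import *
o=state()
cv2.imwrite("pics/w2.png",ctrl.grab_frame("wrist")[:,:,::-1])
E
```

```text
t 1.2 pos [ 0.3971 -0.3635  0.1644] x [-0.  0. -1.] z [ 0.961  0.277 -0.   ] F [ 0.1 -0.6  0. ] w 0.586 q [-0.97  0.11  1.75 -0.    1.28 -1.25]
```

View pics/w2.png

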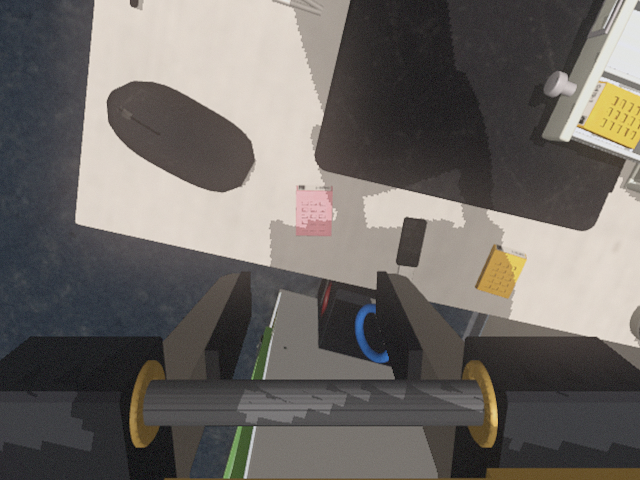

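```bash
python3 - <<'E'
from h import *
o=ctrl.get_obs(); c=cam("wrist",o)
im=cv2.imread("pics/w2.png"); hsv=cv2.cvtColor(im,cv2.COLOR_BGR2HSV)
def det(m,z):
    n,l,st,ce=cv2.connectedComponentsWithStats(m)
    k=1+np.argmax(st[1:,4]); 
    m=(l==k).astype(np.uint8); co,_=cv2.findContours(m,0,2)
    r=cv2.minAreaRect(max(co,key=cv2.contourArea)); b=cv2.boxPoints(r)
    P=px2z(c,b,z)[:,:2]; print(b.round(1).tolist(),P.mean(0).round(4),[np.linalg.norm(P[i]-P[i-1]).round(4) for i in range(4)])
    e=P[1]-P[0]; f=P[2]-P[1]; e=e if np.linalg.norm(e)<np.linalg.norm(f) else f
    print("short axis deg",np.degrees(np.arctan2(e[1],e[0])))
m=np.zeros(hsv.shape[:2],np.uint8)
H,S=hsv[...,0],hsv[...,1]
a=(((H>165)|(H<6))&(S>45)).astype(np.uint8); w=m.copy(); w[170:250,270:350]=1; det(a*w,.006)
a=((H>12)&(H<32)&(S>120)).astype(np.uint8); w=m.copy(); w[235:310,465:540]=1; det(a*w,.006)
cv2.imwrite("pics/w2_c.png",cv2.resize(im[170:310,270:540],None,fx=2.9,fy=2.9,interpolation=cv2.INTER_CUBIC))
E
```

```text
[[296.0, 186.0], [332.0, 186.0], [332.0, 235.0], [296.0, 235.0]] [ 0.397  -0.3634] [np.float64(0.0397), np.float64(0.028), np.float64(0.0397), np.float64(0.0289)]
short axis deg 16.34222055626934
[[474.1000061035156, 286.79998779296875], [493.6000061035156, 244.39999389648438], [525.7000122070312, 259.1000061035156], [506.29998779296875, 301.5]] [ 0.5589 -0.3708] [np.float64(0.0313), np.float64(0.0388), np.float64(0.0304), np.float64(0.0393)]
short axis deg -8.12569223807462
```

View pics/w2_c.png

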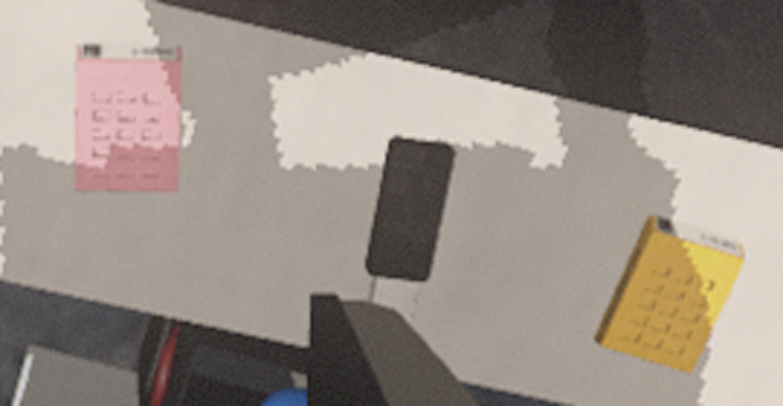

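The pink corners are at wrist (296,186)–(332,235), giving 28 × 40 mm, the right size, with its centre exactly under the TCP. The yellow one is at (0.559,-0.371). The third cassette-like thing (scene (227,183)) is left of the cabinet, so the two meant are the pink and the right-hand yellow. Descending onto pink.

Request:
play_rows([
  {"tx":30,"ty":0,"tz":0,"ax":0,"ay":0,"az":0,"hand":0.5},
  {"tx":65,"ty":0,"tz":0,"ax":0,"ay":0,"az":0,"hand":0.5},
  {"tx":100,"ty":0,"tz":0,"ax":0,"ay":0,"az":0,"hand":0.5},
  {"tx":130,"ty":0,"tz":0,"ax":0,"ay":0,"az":0,"hand":0.5},
  {"tx":145,"ty":0,"tz":0,"ax":0,"ay":0,"az":0,"hand":0.5},
])

```text
time_s: 1.75
eef_pos: [0.3958, -0.3619, 0.0166]
ee_rot: [-0.094, 0.701, 0.097, 0.7]
wrist_force: [0.0, 0.5, 0.6]
width: 0.5
```

Request:
play_rows([
  {"tx":8,"ty":0,"tz":0,"ax":0,"ay":0,"az":0,"hand":0.5},
  {"tx":16,"ty":0,"tz":0,"ax":0,"ay":0,"az":0,"hand":0.5},
  {"tx":16,"ty":0,"tz":0,"ax":0,"ay":0,"az":0,"hand":0.4},
  {"tx":16,"ty":0,"tz":0,"ax":0,"ay":0,"az":0,"hand":0.3},
  {"tx":16,"ty":0,"tz":0,"ax":0,"ay":0,"az":0,"hand":0.3},
])

```text
time_s: 2.25
eef_pos: [0.3977, -0.3646, 0.0048]
ee_rot: [-0.097, 0.7, 0.096, 0.701]
wrist_force: [-0.0, -0.3, 1.9]
width: 0.302
```

```bash
python3 - <<'E'
from h import *
for i in range(4): o=state()
E
```

```text
t 2.25 pos [ 0.3977 -0.3646  0.0048] x [ 0.001 -0.002 -1.   ] z [0.963 0.271 0.001] F [-0.  -0.3  1.9] w 0.302 q [-0.97  0.33  1.84 -0.    0.96 -1.24]
t 2.25 pos [ 0.3977 -0.3646  0.0048] x [ 0.001 -0.002 -1.   ] z [0.963 0.271 0.001] F [-0.  -0.3  1.9] w 0.302 q [-0.97  0.33  1.84 -0.    0.96 -1.24]
t 2.25 pos [ 0.3977 -0.3646  0.0048] x [ 0.001 -0.002 -1.   ] z [0.963 0.271 0.001] F [-0.  -0.3  1.9] w 0.302 q [-0.97  0.33  1.84 -0.    0.96 -1.24]
t 2.25 pos [ 0.3977 -0.3646  0.0048] x [ 0.001 -0.002 -1.   ] z [0.963 0.271 0.001] F [-0.  -0.3  1.9] w 0.302 q [-0.97  0.33  1.84 -0.    0.96 -1.24]
```

Request:
play_rows([
  {"tx":2,"ty":0,"tz":0,"ax":0,"ay":0,"az":0,"hand":0.4},
  {"tx":2,"ty":0,"tz":0,"ax":0,"ay":0,"az":0,"hand":0.4},
  {"tx":2,"ty":0,"tz":0,"ax":0,"ay":0,"az":0,"hand":0.1},
  {"tx":2,"ty":0,"tz":0,"ax":0,"ay":0,"az":0,"hand":0.1},
  {"tx":2,"ty":0,"tz":0,"ax":0,"ay":0,"az":0,"hand":0.1},
])

```text
time_s: 2.75
eef_pos: [0.3971, -0.3637, 0.0017]
ee_rot: [-0.097, 0.7, 0.097, 0.7]
wrist_force: [0.5, -0.2, 0.7]
width: 0.302
```

Request:
play_rows([
  {"tx":-5,"ty":0,"tz":0,"ax":0,"ay":0,"az":0,"hand":0.1},
  {"tx":-30,"ty":0,"tz":0,"ax":0,"ay":0,"az":0,"hand":0.1},
  {"tx":-65,"ty":0,"tz":0,"ax":0,"ay":0,"az":0,"hand":0.1},
  {"tx":-100,"ty":0,"tz":0,"ax":0,"ay":0,"az":0,"hand":0.1},
  {"tx":-130,"ty":0,"tz":0,"ax":0,"ay":0,"az":0,"hand":0.1},
])

```text
time_s: 3.25
eef_pos: [0.3973, -0.364, 0.1339]
ee_rot: [-0.097, 0.7, 0.096, 0.701]
wrist_force: [-0.8, -0.4, -0.1]
width: 0.303
```

```bash
python3 - <<'E'
from h import *
o=state()
cv2.imwrite("pics/w3.png",ctrl.grab_frame("wrist")[:,:,::-1])
E
```

```text
t 3.25 pos [ 0.3973 -0.364   0.1339] x [ 0.001 -0.001 -1.   ] z [0.963 0.271 0.   ] F [-0.8 -0.4 -0.1] w 0.303 q [-0.97  0.14  1.78 -0.    1.22 -1.24]
```

View pics/w3.png

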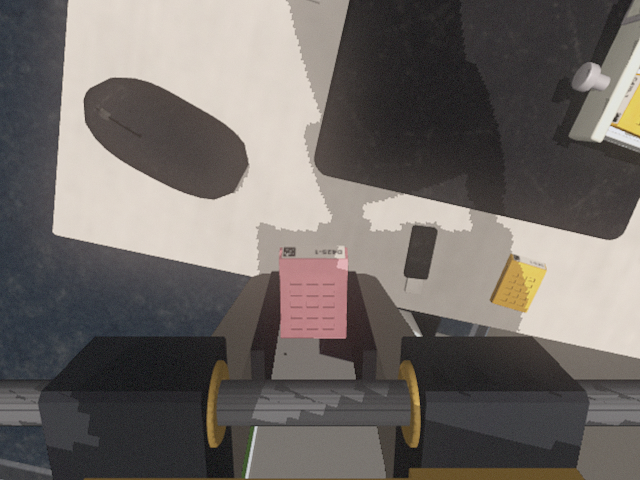

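Pink is held (width 0.303, about 27.9 mm) with its corners at wrist (280,247)–(347,338). Moving over the right cell while turning the hand, and looking from there.

Request:
play_rows([
  {"tx":-25,"ty":10,"tz":20,"ax":-7,"ay":0,"az":0,"hand":0.1},
  {"tx":-30,"ty":33,"tz":60,"ax":-15,"ay":0,"az":0,"hand":0.1},
  {"tx":-30,"ty":56,"tz":100,"ax":-23,"ay":0,"az":0,"hand":0.1},
  {"tx":-30,"ty":80,"tz":140,"ax":-31,"ay":0,"az":0,"hand":0.1},
  {"tx":-30,"ty":96,"tz":170,"ax":-39,"ay":0,"az":0,"hand":0.1},
])

```text
time_s: 3.8
eef_pos: [0.5362, -0.223, 0.1619]
ee_rot: [-0.327, 0.627, 0.327, 0.627]
wrist_force: [0.5, -0.3, -0.1]
width: 0.302
```

```bash
python3 - <<'E'
from h import *
o=state()
delta((.558,-.2007,.16),down(87.8),o)
E
```

```text
t 3.8 pos [ 0.5362 -0.223   0.1619] x [ 0.001  0.    -1.   ] z [0.572 0.82  0.001] F [ 0.5 -0.3 -0.1] w 0.302 q [-0.6   0.22  1.64  0.    1.29 -1.56]
tx,ty,tz [ 1.9 -5.2 30.7] ax,ay,az [-32.7   0.    0. ]
```

Request:
play_rows([
  {"tx":0,"ty":0,"tz":10,"ax":-8,"ay":0,"az":0,"hand":0.1},
  {"tx":0,"ty":-2,"tz":20,"ax":-16,"ay":0,"az":0,"hand":0.1},
  {"tx":0,"ty":-5,"tz":31,"ax":-24,"ay":0,"az":0,"hand":0.1},
  {"tx":0,"ty":-5,"tz":31,"ax":-32.7,"ay":0,"az":0,"hand":0.1},
  {"tx":0,"ty":-5,"tz":31,"ax":-32.7,"ay":0,"az":0,"hand":0.1},
])

```text
time_s: 4.3
eef_pos: [0.5569, -0.2025, 0.1616]
ee_rot: [-0.489, 0.511, 0.489, 0.511]
wrist_force: [-0.1, -0.2, 0.6]
width: 0.307
```

```bash
python3 - <<'E'
from h import *
o=state()
np.savez("w4.npz",p=o["eef_pos"],q=o["ee_rot"])
cv2.imwrite("pics/w4.png",ctrl.grab_frame("wrist")[:,:,::-1])
E
```

```text
t 4.3 pos [ 0.5569 -0.2025  0.1616] x [-0.  0. -1.] z [0.044 0.999 0.   ] F [-0.1 -0.2  0.6] w 0.307 q [-0.55  0.25  1.6  -0.    1.29 -2.08]
```

View pics/w4.png

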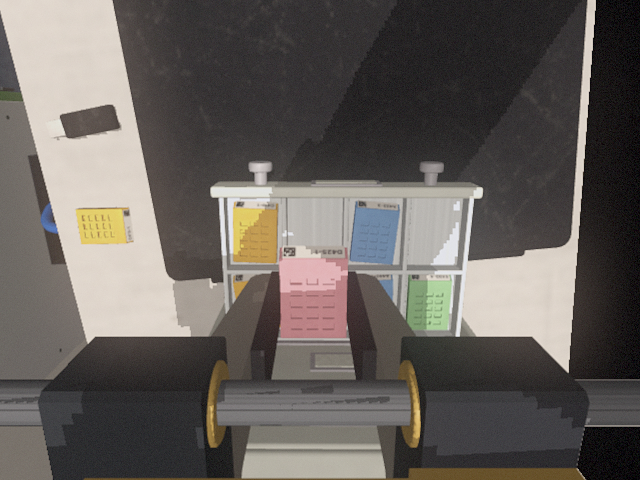

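```bash
python3 - <<'E'
import cv2
im=cv2.imread("pics/w4.png")
cv2.imwrite("pics/w4_c.png",cv2.resize(im[155:345,205:490],None,fx=2.8,fy=2.8,interpolation=cv2.INTER_CUBIC))
E
```

```text
(no output)
```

View pics/w4_c.png

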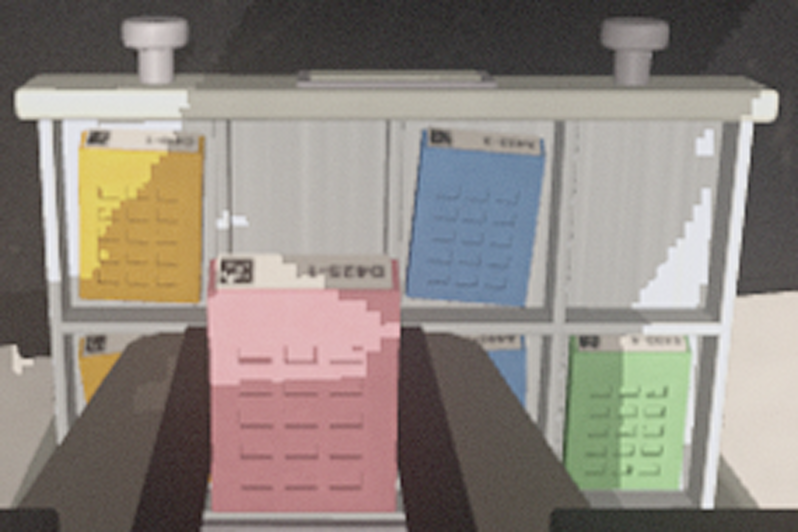

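```bash
python3 - <<'E'
from h import *
z=np.load("w4.npz"); o={"eef_pos":z["p"],"ee_rot":z["q"]}
c=cam("wrist",o)
def D(p): p=np.array(p,float); return (p+.5)/2.8+[205,155]-.5
for nm,q,zz in [("panel front top",[(778,91),(17,90)],.073),("panel rear top",[(778,119),(17,117)],.073),("rowdivider front top",[(728,320),(62,320)],.071),("row div back top",[(722,333),(62,333)],.071),("side outer at front",[(752,122),(40,122)],.071)]:
    P=px2z(c,D(q),zz); d=P[0]-P[1]
    print(nm,P.round(4)[:,:2].tolist(),np.linalg.norm(d).round(4),P.mean(0)[:2].round(4),np.degrees(np.arctan2(-d[0],d[1])).round(2))
# cassette in tool
T=np.eye(4)
h=ctrl.camera_info("wrist")["hand_eye"]; K=ctrl.camera_info("wrist")["K"]
for q in [(210,285),(398,285),(397,511),(211,511)]:
    u=D(q); d=h[:3,:3]@np.linalg.inv(K)@np.r_[u,1]; s=(-.0045-h[0,3])/d[0]; print("cas tool",(h[:3,3]+s*d).round(4))
for q in [(222,255),(398,258)]:
    u=D(q); d=h[:3,:3]@np.linalg.inv(K)@np.r_[u,1]; s=(-.0045-h[0,3])/d[0]; print("cas tool far",(h[:3,3]+s*d).round(4))
# predicted cell outline
pf=np.array([.527,-.180]);
E
```

```text
panel front top [[0.5298, -0.098], [0.5222, -0.2646]] 0.1668 [ 0.526  -0.1813] -2.59
panel rear top [[0.536, -0.0976], [0.5282, -0.2653]] 0.1678 [ 0.5321 -0.1815] -2.66
rowdivider front top [[0.5836, -0.1056], [0.5768, -0.2605]] 0.1551 [ 0.5802 -0.183 ] -2.49
row div back top [[0.5868, -0.1068], [0.5801, -0.2608]] 0.1542 [ 0.5834 -0.1838] -2.49
side outer at front [[0.5369, -0.1026], [0.5299, -0.2608]] 0.1584 [ 0.5334 -0.1817] -2.51
cas tool [-0.0045  0.0185 -0.0143]
cas tool [-0.0045  0.0185  0.0133]
cas tool [-0.0045 -0.0185  0.0139]
cas tool [-0.0045 -0.0185 -0.0149]
cas tool far [-0.0045  0.0231 -0.0124]
cas tool far [-0.0045  0.0226  0.0132]
```

The view confirms the drawer: front top edge from wrist (212,187) to (482,187), 167–168 mm wide, yaw -2.5°. That puts cell_right at about (0.5576,-0.202) and cell_left at about (0.561,-0.124). The row divider sits 54–55 mm behind the face, as it should. Lowering now.

```bash
python3 - <<'E'
from h import *
o=state()
delta((.5588,-.2015,.095),down(87.5),o)
E
```

```text
t 4.35 pos [ 0.5567 -0.2027  0.1616] x [-0.  0. -1.] z [0.048 0.999 0.   ] F [-0.  -1.   0.4] w 0.305 q [-0.55  0.25  1.6  -0.    1.29 -2.08]
tx,ty,tz [66.6 -2.1  1.3] ax,ay,az [-0.2  0.  -0. ]
```

Request:
play_rows([
  {"tx":15,"ty":-1,"tz":0.6,"ax":0,"ay":0,"az":0,"hand":0.1},
  {"tx":32,"ty":-2,"tz":1.2,"ax":0,"ay":0,"az":0,"hand":0.1},
  {"tx":50,"ty":-2,"tz":1.2,"ax":0,"ay":0,"az":0,"hand":0.1},
  {"tx":66,"ty":-2,"tz":1.2,"ax":0,"ay":0,"az":0,"hand":0.1},
  {"tx":66,"ty":-2,"tz":1.2,"ax":0,"ay":0,"az":0,"hand":0.1},
])

```text
time_s: 4.85
eef_pos: [0.5566, -0.2006, 0.092]
ee_rot: [-0.486, 0.512, 0.49, 0.511]
wrist_force: [0.4, -0.3, -0.3]
width: 0.307
```

```bash
python3 - <<'E'
from h import *
o=state()
delta((.5588,-.2015,.0745),down(87.5),o)
cv2.imwrite("pics/w5.png",ctrl.grab_frame("wrist")[:,:,::-1])
E
```

```text
t 4.85 pos [ 0.5566 -0.2006  0.092 ] x [-0.005  0.003 -1.   ] z [0.047 0.999 0.003] F [ 0.4 -0.3 -0.3] w 0.307 q [-0.55  0.33  1.65 -0.    1.17 -2.07]
tx,ty,tz [17.5 -2.4 -0.8] ax,ay,az [-0.2  0.2 -0.3]
```

View pics/w5.png

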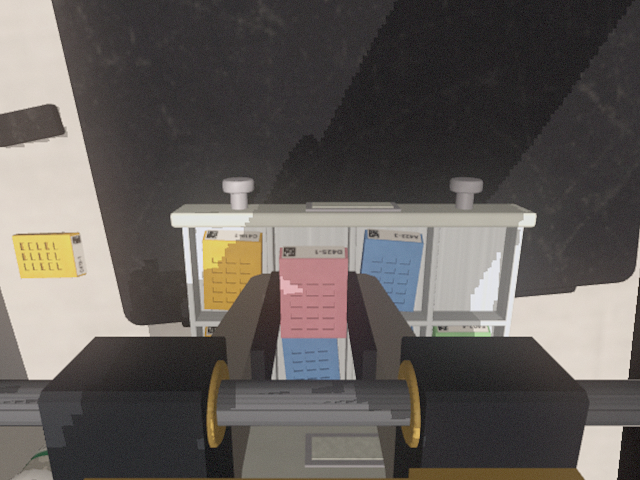

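```bash
python3 - <<'E'
from h import *
o=state(); c=cam("wrist",o)
im=cv2.imread("pics/w5.png")
a=np.radians(-2.5); ex=np.array([np.cos(a),np.sin(a)]); ey=np.array([-np.sin(a),np.cos(a)]); f=np.array([.5265,-.181])
def pl(x,y,z): return np.r_[f+x*ex+y*ey,z]
for yc in (-.0195,.0585):
    P=[pl(.009,yc-.018,.071),pl(.009,yc+.018,.071),pl(.055,yc+.018,.071),pl(.055,yc-.018,.071)]
    cv2.polylines(im,[proj(c,P).round().astype(int)],True,(0,255,0),1)
cv2.polylines(im,[proj(c,[pl(0,-.084,.073),pl(0,.084,.073)]).round().astype(int)],False,(0,0,255),1)
cv2.imwrite("pics/w5_c.png",cv2.resize(im[170:350,165:545],None,fx=2.1,fy=2.1,interpolation=cv2.INTER_CUBIC))
E
```

```text
t 4.9 pos [ 0.5576 -0.2012  0.0938] x [-0.003  0.002 -1.   ] z [0.046 0.999 0.002] F [-0.4  0.2  0.6] w 0.308 q [-0.55  0.32  1.65  0.    1.17 -2.07]
```

View pics/w5_c.png

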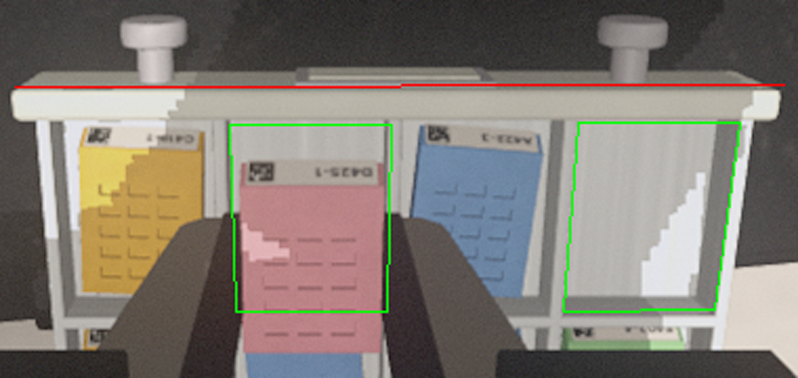

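Request:
play_rows([
  {"tx":6,"ty":-1,"tz":-0.3,"ax":0,"ay":0,"az":0,"hand":0.1},
  {"tx":12,"ty":-2,"tz":-0.5,"ax":0,"ay":0,"az":0,"hand":0.1},
  {"tx":17,"ty":-2,"tz":-0.5,"ax":0,"ay":0,"az":0,"hand":0.1},
  {"tx":19,"ty":-2,"tz":-0.5,"ax":0,"ay":0,"az":0,"hand":0.1},
  {"tx":19,"ty":-2,"tz":-0.5,"ax":0,"ay":0,"az":0,"hand":0.1},
])

```text
time_s: 5.4
eef_pos: [0.5606, -0.2022, 0.0763]
ee_rot: [-0.488, 0.511, 0.489, 0.511]
wrist_force: [-0.1, -0.4, -0.1]
width: 0.303
```

```bash
python3 - <<'E'
from h import *
o=state()
cv2.imwrite("pics/s6.png",ctrl.grab_frame("side")[:,:,::-1][150:330,200:440].repeat(3,0).repeat(3,1))
cv2.imwrite("pics/w6.png",ctrl.grab_frame("wrist")[:,:,::-1])
state()
E
```

```text
t 5.4 pos [ 0.5606 -0.2022  0.0763] x [-0.001  0.    -1.   ] z [0.045 0.999 0.   ] F [-0.1 -0.4 -0.1] w 0.303 q [-0.55  0.35  1.65  0.    1.14 -2.07]
t 5.5 pos [ 0.5609 -0.2024  0.0768] x [ 0. -0. -1.] z [ 0.045  0.999 -0.   ] F [-1.2 -0.5  0.5] w 0.306 q [-0.55  0.35  1.65  0.    1.14 -2.07]
```

View pics/s6.png

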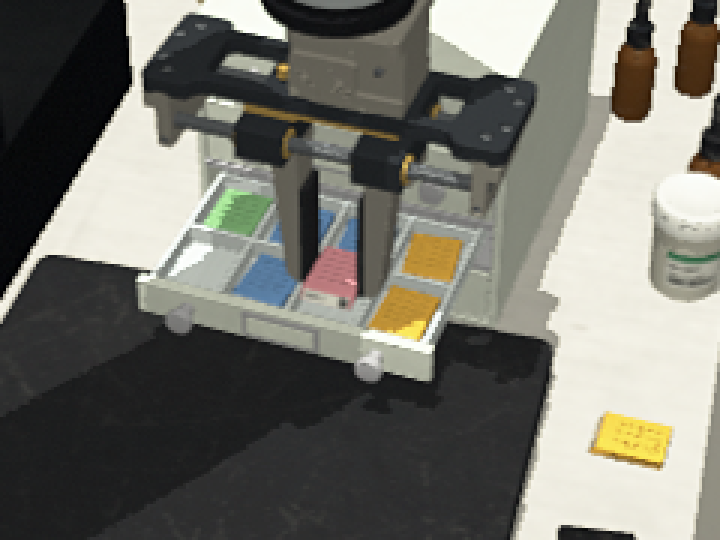

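View pics/w6.png

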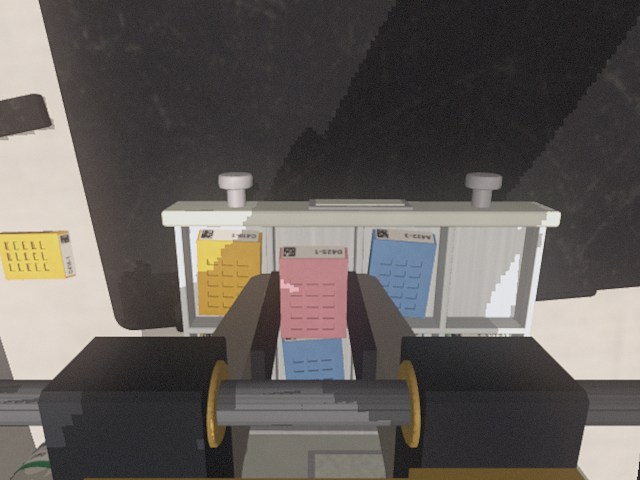

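Centred sideways: the dividers are at columns 273 and 355, the cassette at 280–348. Lowering the last 2 mm and releasing.

Request:
play_rows([
  {"tx":1.5,"ty":0.7,"tz":0.3,"ax":0,"ay":0,"az":0,"hand":0.1},
  {"tx":3,"ty":0.7,"tz":0.3,"ax":0,"ay":0,"az":0,"hand":0.1},
  {"tx":3,"ty":0.7,"tz":0.3,"ax":0,"ay":0,"az":0,"hand":0.1},
  {"tx":3,"ty":0.7,"tz":0.3,"ax":0,"ay":0,"az":0,"hand":0.4},
  {"tx":3,"ty":0.7,"tz":0.3,"ax":0,"ay":0,"az":0,"hand":0.45},
])

```text
time_s: 6.0
eef_pos: [0.5601, -0.202, 0.0737]
ee_rot: [-0.489, 0.511, 0.489, 0.511]
wrist_force: [-0.3, -0.2, 0.8]
width: 0.444
```

Request:
play_rows([
  {"tx":0,"ty":0,"tz":0,"ax":0,"ay":0,"az":0,"hand":0.45},
  {"tx":-20,"ty":0,"tz":0,"ax":0,"ay":0,"az":0,"hand":0.45},
  {"tx":-45,"ty":0,"tz":0,"ax":0,"ay":0,"az":0,"hand":0.5},
  {"tx":-70,"ty":0,"tz":0,"ax":0,"ay":0,"az":0,"hand":0.5},
  {"tx":-90,"ty":0,"tz":0,"ax":0,"ay":0,"az":0,"hand":0.5},
])

```text
time_s: 6.5
eef_pos: [0.5605, -0.2022, 0.1653]
ee_rot: [-0.489, 0.511, 0.488, 0.511]
wrist_force: [0.2, -0.7, 0.2]
width: 0.496
```

```bash
python3 - <<'E'
from h import *
o=state()
cv2.imwrite("pics/s7.png",ctrl.grab_frame("side")[:,:,::-1][150:330,200:440].repeat(3,0).repeat(3,1))
cv2.imwrite("pics/w7.png",ctrl.grab_frame("wrist")[:,:,::-1])
E
```

```text
t 6.5 pos [ 0.5605 -0.2022  0.1653] x [ 0.001 -0.001 -1.   ] z [ 0.045  0.999 -0.001] F [ 0.2 -0.7  0.2] w 0.496 q [-0.55  0.25  1.59  0.    1.3  -2.07]
```

View pics/s7.png

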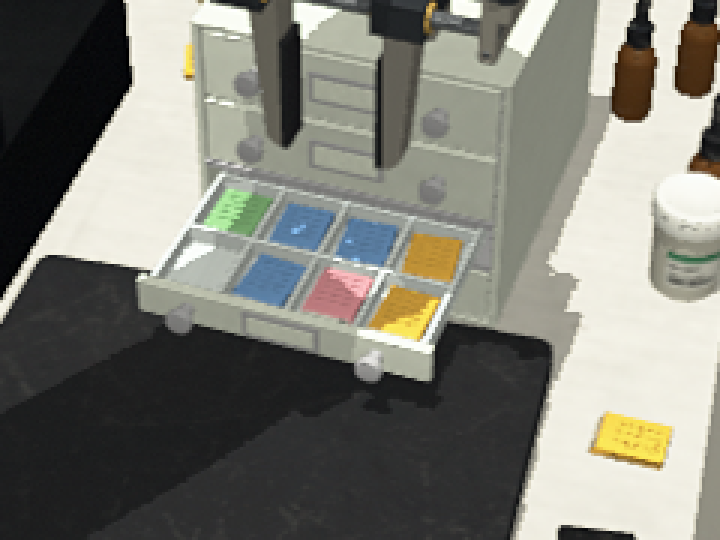

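View pics/w7.png

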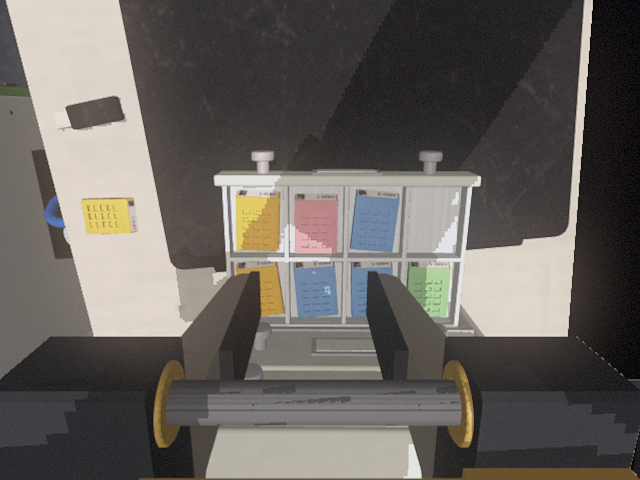

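Pink lies flat in the right cell (wrist (316,222)). Now to the yellow one, at about (0.559,-0.371).

Request:
play_rows([
  {"tx":0,"ty":0,"tz":-30,"ax":8,"ay":0,"az":0,"hand":0.5},
  {"tx":0,"ty":0,"tz":-66,"ax":16,"ay":0,"az":0,"hand":0.55},
  {"tx":0,"ty":0,"tz":-102,"ax":24,"ay":0,"az":0,"hand":0.55},
  {"tx":10,"ty":0,"tz":-138,"ax":32,"ay":0,"az":0,"hand":0.55},
  {"tx":20,"ty":-2,"tz":-168,"ax":40,"ay":0,"az":0,"hand":0.55},
])

```text
time_s: 7.1
eef_pos: [0.5537, -0.3715, 0.1419]
ee_rot: [-0.282, 0.649, 0.282, 0.648]
wrist_force: [0.0, -0.2, -0.1]
width: 0.549
```

Request:
play_rows([
  {"tx":0,"ty":0,"tz":0,"ax":8,"ay":0,"az":0,"hand":0.55},
  {"tx":0,"ty":0,"tz":0,"ax":16,"ay":0,"az":0,"hand":0.55},
  {"tx":0,"ty":0,"tz":0,"ax":24,"ay":0,"az":0,"hand":0.55},
  {"tx":0,"ty":0,"tz":0,"ax":32,"ay":0,"az":0,"hand":0.55},
  {"tx":0,"ty":0,"tz":0,"ax":40,"ay":0,"az":0,"hand":0.55},
])

```text
time_s: 7.6
eef_pos: [0.5539, -0.3694, 0.1416]
ee_rot: [-0.043, 0.706, 0.044, 0.705]
wrist_force: [-0.1, 0.9, 1.0]
width: 0.55
```

```bash
python3 - <<'E'
from h import *
o=state(); c=cam("wrist",o)
im=ctrl.grab_frame("wrist")[:,:,::-1].copy()
cv2.imwrite("pics/w8.png",im)
hsv=cv2.cvtColor(im,cv2.COLOR_BGR2HSV);H,S=hsv[...,0],hsv[...,1]
a=((H>12)&(H<32)&(S>120)).astype(np.uint8); a[345:]=0
n,l,st,ce=cv2.connectedComponentsWithStats(a)
for k in range(1,n):
    if st[k,4]>200:
        co,_=cv2.findContours((l==k).astype(np.uint8),0,2); b=cv2.boxPoints(cv2.minAreaRect(max(co,key=cv2.contourArea)))
        P=px2z(c,b,.006)[:,:2]; e=P[1]-P[0]; f=P[2]-P[1]
        print(b.round(0).tolist(),P.mean(0).round(4),np.linalg.norm(e).round(4),np.linalg.norm(f).round(4),np.degrees(np.arctan2(e[1],e[0])).round(1))
E
```

```text
t 7.6 pos [ 0.5539 -0.3694  0.1416] x [-0.002  0.002 -1.   ] z [ 0.992  0.123 -0.002] F [-0.1  0.9  1. ] w 0.55 q [-0.77  0.45  1.39  0.    1.31 -0.89]
[[305.0, 32.0], [316.0, -16.0], [387.0, 0.0], [376.0, 48.0]] [ 0.5579 -0.2319] 0.0294 0.0473 82.6
[[396.0, 55.0], [399.0, -4.0], [476.0, 0.0], [473.0, 59.0]] [ 0.6178 -0.2315] 0.0355 0.0502 96.9
[[300.0, 242.0], [307.0, 194.0], [345.0, 200.0], [338.0, 248.0]] [ 0.5603 -0.3714] 0.0369 0.0279 88.4
```

View pics/w8.png

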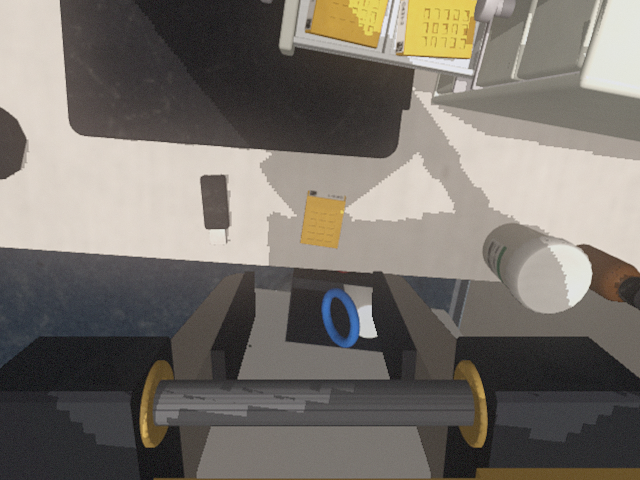

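Yellow is directly below at wrist (322,220), measuring 28 × 37 plus the white label end, with its short axis at -1.6°. Aligning and descending.

```bash
python3 - <<'E'
from h import *
o=state(); delta((.5603,-.3700,.02),down(-1.6),o)
E
```

```text
t 7.65 pos [ 0.5539 -0.3694  0.1417] x [-0.002  0.002 -1.   ] z [ 0.993  0.118 -0.001] F [-0.2 -0.7  0.5] w 0.549 q [-0.77  0.45  1.39  0.    1.31 -0.89]
tx,ty,tz [121.7  -1.6   6.4] ax,ay,az [ 8.4 -0.1 -0.1]
```

Request:
play_rows([
  {"tx":25,"ty":-1,"tz":3,"ax":4,"ay":0,"az":0,"hand":0.5},
  {"tx":55,"ty":-1.6,"tz":6.4,"ax":8.4,"ay":0,"az":0,"hand":0.5},
  {"tx":85,"ty":-1.6,"tz":6.4,"ax":8.4,"ay":0,"az":0,"hand":0.5},
  {"tx":110,"ty":-1.6,"tz":6.4,"ax":8.4,"ay":0,"az":0,"hand":0.5},
  {"tx":121,"ty":-1.6,"tz":6.4,"ax":8.4,"ay":0,"az":0,"hand":0.5},
])

```text
time_s: 8.15
eef_pos: [0.5589, -0.3686, 0.0181]
ee_rot: [0.007, 0.709, -0.004, 0.705]
wrist_force: [-0.6, 1.1, -0.1]
width: 0.498
```

```bash
python3 - <<'E'
from h import *
o=state(); c=cam("wrist",o); 
cv2.imwrite("pics/w9.png",ctrl.grab_frame("wrist")[:,:,::-1]); o=state(); delta((.5603,-.3700,.003),down(-1.6),o)
E
```

```text
t 8.15 pos [ 0.5589 -0.3686  0.0181] x [-0.005  0.005 -1.   ] z [ 1.    -0.015 -0.005] F [-0.6  1.1 -0.1] w 0.498 q [-0.76  0.6   1.43 -0.    1.11 -0.75]
t 8.2 pos [ 0.5587 -0.3685  0.0176] x [-0.005  0.005 -1.   ] z [ 1.    -0.016 -0.005] F [-1.1  0.7 -1.4] w 0.499 q [-0.76  0.6   1.43 -0.    1.11 -0.75]
tx,ty,tz [14.6 -1.6  1.7] ax,ay,az [ 0.7 -0.3 -0.3]
```

View pics/w9.png

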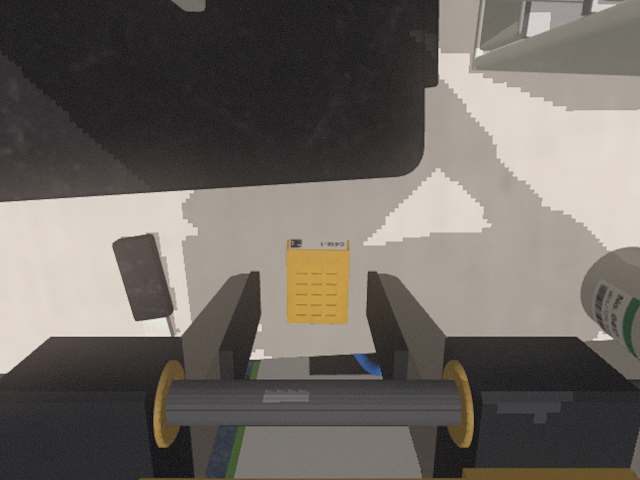

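Request:
play_rows([
  {"tx":6,"ty":-1,"tz":1,"ax":0,"ay":0,"az":0,"hand":0.5},
  {"tx":12,"ty":-1,"tz":1.7,"ax":0,"ay":0,"az":0,"hand":0.5},
  {"tx":15.5,"ty":-1,"tz":1.7,"ax":0,"ay":0,"az":0,"hand":0.5},
  {"tx":15.5,"ty":-1,"tz":1.7,"ax":0,"ay":0,"az":0,"hand":0.3},
  {"tx":15.5,"ty":-1,"tz":1.7,"ax":0,"ay":0,"az":0,"hand":0.1},
])

```text
time_s: 8.7
eef_pos: [0.563, -0.3719, 0.0077]
ee_rot: [0.006, 0.707, -0.006, 0.707]
wrist_force: [0.1, 0.7, 0.7]
width: 0.347
```

Request:
play_rows([
  {"tx":0,"ty":0,"tz":0,"ax":0,"ay":0,"az":0,"hand":0.1},
  {"tx":0,"ty":0,"tz":0,"ax":0,"ay":0,"az":0,"hand":0.1},
  {"tx":0,"ty":0,"tz":0,"ax":0,"ay":0,"az":0,"hand":0.1},
  {"tx":-5,"ty":0,"tz":0,"ax":0,"ay":0,"az":0,"hand":0.1},
  {"tx":-20,"ty":0,"tz":0,"ax":0,"ay":0,"az":0,"hand":0.1},
])

```text
time_s: 9.2
eef_pos: [0.5617, -0.3707, 0.0261]
ee_rot: [0.007, 0.708, -0.005, 0.706]
wrist_force: [-0.8, -0.6, 0.6]
width: 0.101
```

The fingers closed above the cassette (width 0.10) because the measured height lagged. Reopening and checking.

Request:
play_rows([
  {"tx":0,"ty":0,"tz":0,"ax":0,"ay":0,"az":0,"hand":0.5},
  {"tx":0,"ty":0,"tz":0,"ax":0,"ay":0,"az":0,"hand":0.5},
  {"tx":0,"ty":0,"tz":0,"ax":0,"ay":0,"az":0,"hand":0.5},
  {"tx":0,"ty":0,"tz":0,"ax":0,"ay":0,"az":0,"hand":0.5},
  {"tx":0,"ty":0,"tz":0,"ax":0,"ay":0,"az":0,"hand":0.5},
])

```text
time_s: 9.7
eef_pos: [0.5625, -0.3715, 0.0266]
ee_rot: [0.006, 0.707, -0.006, 0.707]
wrist_force: [-0.9, 0.5, -0.0]
width: 0.496
```

```bash
python3 - <<'E'
from h import *
o=state(); c=cam("wrist",o)
im=ctrl.grab_frame("wrist")[:,:,::-1].copy()
cv2.imwrite("pics/w10.png",im)
hsv=cv2.cvtColor(im,cv2.COLOR_BGR2HSV);H,S=hsv[...,0],hsv[...,1]
a=((H>12)&(H<32)&(S>120)).astype(np.uint8); a[345:]=0
n,l,st,ce=cv2.connectedComponentsWithStats(a)
for k in range(1,n):
    if st[k,4]>200:
        co,_=cv2.findContours((l==k).astype(np.uint8),0,2); b=cv2.boxPoints(cv2.minAreaRect(max(co,key=cv2.contourArea)))
        P=px2z(c,b,.006)[:,:2]; e=P[1]-P[0]; f=P[2]-P[1]
        print(b.round(0).tolist(),P.mean(0).round(4),np.linalg.norm(e).round(4),np.linalg.norm(f).round(4),np.degrees(np.arctan2(e[1],e[0])).round(1))
E
```

```text
t 9.7 pos [ 0.5625 -0.3715  0.0266] x [-0.001  0.001 -1.   ] z [ 1.    -0.017 -0.001] F [-0.9  0.5 -0. ] w 0.496 q [-0.76  0.6   1.42 -0.    1.12 -0.75]
[[280.0, 309.0], [280.0, 229.0], [339.0, 229.0], [339.0, 309.0]] [ 0.5604 -0.3693] 0.0407 0.0274 87.8
```

View pics/w10.png

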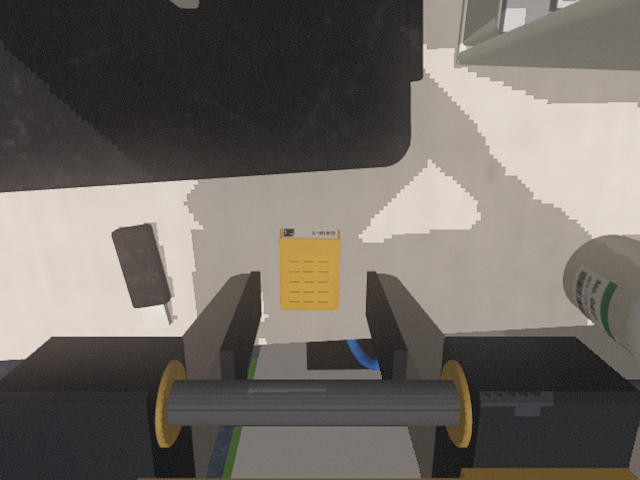

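Request:
play_rows([
  {"tx":8,"ty":1,"tz":-1,"ax":0,"ay":0,"az":0,"hand":0.5},
  {"tx":16,"ty":1.5,"tz":-2,"ax":0,"ay":0,"az":0,"hand":0.5},
  {"tx":22,"ty":1.5,"tz":-2,"ax":0,"ay":0,"az":0,"hand":0.5},
  {"tx":23,"ty":1.5,"tz":-2,"ax":0,"ay":0,"az":0,"hand":0.5},
  {"tx":23,"ty":1.5,"tz":-2,"ax":0,"ay":0,"az":0,"hand":0.5},
])

```text
time_s: 10.25
eef_pos: [0.5605, -0.3699, 0.0035]
ee_rot: [0.006, 0.707, -0.006, 0.707]
wrist_force: [0.0, 0.2, 0.9]
width: 0.498
```

Request:
play_rows([
  {"tx":1,"ty":0,"tz":0,"ax":0,"ay":0,"az":0,"hand":0.5},
  {"tx":1,"ty":0,"tz":0,"ax":0,"ay":0,"az":0,"hand":0.1},
  {"tx":1,"ty":0,"tz":0,"ax":0,"ay":0,"az":0,"hand":0.1},
  {"tx":1,"ty":0,"tz":0,"ax":0,"ay":0,"az":0,"hand":0.1},
  {"tx":1,"ty":0,"tz":0,"ax":0,"ay":0,"az":0,"hand":0.1},
])

```text
time_s: 10.75
eef_pos: [0.5609, -0.3703, 0.0034]
ee_rot: [0.006, 0.707, -0.006, 0.707]
wrist_force: [-1.8, -0.8, 0.3]
width: 0.303
```

Request:
play_rows([
  {"tx":0,"ty":0,"tz":0,"ax":0,"ay":0,"az":0,"hand":0.1},
  {"tx":-10,"ty":0,"tz":0,"ax":0,"ay":0,"az":0,"hand":0.1},
  {"tx":-50,"ty":0,"tz":0,"ax":0,"ay":0,"az":0,"hand":0.1},
  {"tx":-95,"ty":0,"tz":0,"ax":0,"ay":0,"az":0,"hand":0.1},
  {"tx":-140,"ty":0,"tz":0,"ax":0,"ay":0,"az":0,"hand":0.1},
])

```text
time_s: 11.25
eef_pos: [0.5605, -0.3699, 0.145]
ee_rot: [0.006, 0.707, -0.006, 0.707]
wrist_force: [-0.0, -0.6, -0.8]
width: 0.302
```

```bash
python3 - <<'E'
from h import *
o=state()
cv2.imwrite("pics/w11.png",ctrl.grab_frame("wrist")[:,:,::-1])
o=state(); delta((.5628,-.1240,.15),down(87.5),o)
E
```

```text
t 11.25 pos [ 0.5605 -0.3699  0.145 ] x [-0.  0. -1.] z [ 1.    -0.017 -0.   ] F [-0.  -0.6 -0.8] w 0.302 q [-0.76  0.46  1.37 -0.    1.32 -0.75]
t 11.3 pos [ 0.5643 -0.3732  0.1553] x [ 0.01 -0.01 -1.  ] z [ 1.    -0.017  0.011] F [ 2.9 -2.8  5.4] w 0.302 q [-0.76  0.45  1.36  0.    1.32 -0.75]
tx,ty,tz [  2.9 249.2  -5.8] ax,ay,az [-88.5   0.1   0.9]
```

View pics/w11.png

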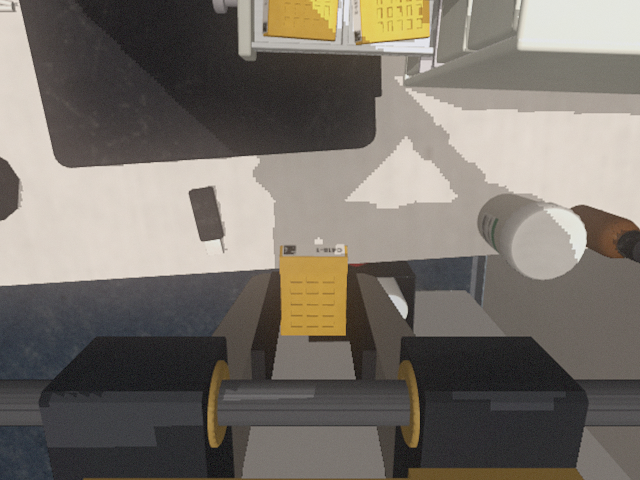

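Yellow is held (0.302). Carrying it over the left cell.

Request:
play_rows([
  {"tx":-5,"ty":20,"tz":0,"ax":-8,"ay":0,"az":0,"hand":0.1},
  {"tx":-10,"ty":55,"tz":0,"ax":-16,"ay":0,"az":0,"hand":0.1},
  {"tx":-15,"ty":95,"tz":0,"ax":-24,"ay":0,"az":0,"hand":0.1},
  {"tx":-15,"ty":135,"tz":0,"ax":-32,"ay":0,"az":0,"hand":0.1},
  {"tx":-15,"ty":170,"tz":0,"ax":-40,"ay":0,"az":0,"hand":0.1},
])

```text
time_s: 11.8
eef_pos: [0.5637, -0.1984, 0.1589]
ee_rot: [-0.238, 0.666, 0.238, 0.666]
wrist_force: [0.1, 0.0, 0.1]
width: 0.304
```

```bash
python3 - <<'E'
from h import *
o=state(); delta((.5628,-.1240,.16),down(87.5),o)
E
```

```text
t 11.8 pos [ 0.5637 -0.1984  0.1589] x [ 0.001 -0.    -1.   ] z [0.773 0.634 0.001] F [0.1 0.  0.1] w 0.304 q [-0.54  0.26  1.59  0.    1.29 -1.23]
tx,ty,tz [-1.1 58.1 46.5] ax,ay,az [-48.1   0.    0.1]
```

Request:
play_rows([
  {"tx":0,"ty":12,"tz":10,"ax":-8,"ay":0,"az":0,"hand":0.1},
  {"tx":0,"ty":26,"tz":21,"ax":-16,"ay":0,"az":0,"hand":0.1},
  {"tx":0,"ty":40,"tz":32,"ax":-24,"ay":0,"az":0,"hand":0.1},
  {"tx":0,"ty":52,"tz":41,"ax":-32,"ay":0,"az":0,"hand":0.1},
  {"tx":0,"ty":58,"tz":46.5,"ax":-40,"ay":0,"az":0,"hand":0.1},
])

```text
time_s: 12.3
eef_pos: [0.5632, -0.1246, 0.1586]
ee_rot: [-0.452, 0.544, 0.452, 0.544]
wrist_force: [0.7, -0.4, -0.4]
width: 0.302
```

Request:
play_rows([
  {"tx":10,"ty":0,"tz":0,"ax":-4,"ay":0,"az":0,"hand":0.1},
  {"tx":25,"ty":0,"tz":0,"ax":-8,"ay":0,"az":0,"hand":0.1},
  {"tx":45,"ty":0,"tz":0,"ax":-8,"ay":0,"az":0,"hand":0.1},
  {"tx":60,"ty":0,"tz":0,"ax":-8,"ay":0,"az":0,"hand":0.1},
  {"tx":66,"ty":0,"tz":0,"ax":-8,"ay":0,"az":0,"hand":0.1},
])

```text
time_s: 12.8
eef_pos: [0.5623, -0.1254, 0.0905]
ee_rot: [-0.486, 0.513, 0.488, 0.513]
wrist_force: [-0.6, 0.4, -0.0]
width: 0.301
```

Request:
play_rows([
  {"tx":0,"ty":0,"tz":0,"ax":0,"ay":0,"az":0,"hand":0.1},
  {"tx":0,"ty":0,"tz":0,"ax":0,"ay":0,"az":0,"hand":0.1},
  {"tx":0,"ty":0,"tz":0,"ax":0,"ay":0,"az":0,"hand":0.1},
  {"tx":0,"ty":0,"tz":0,"ax":0,"ay":0,"az":0,"hand":0.1},
  {"tx":0,"ty":0,"tz":0,"ax":0,"ay":0,"az":0,"hand":0.1},
])

```text
time_s: 13.3
eef_pos: [0.5636, -0.126, 0.0927]
ee_rot: [-0.487, 0.513, 0.486, 0.513]
wrist_force: [0.3, 0.5, -0.8]
width: 0.304
```

```bash
python3 - <<'E'
from h import *
o=state(); delta((.5628,-.1240,.0755),down(87.5),o); c=cam("wrist",o)
im=ctrl.grab_frame("wrist")[:,:,::-1].copy()
a=np.radians(-2.5); ex=np.array([np.cos(a),np.sin(a)]); ey=np.array([-np.sin(a),np.cos(a)]); f=np.array([.5265,-.181])
def pl(x,y,z): return np.r_[f+x*ex+y*ey,z]
for yc in (-.0195,.0585):
    P=[pl(.009,yc-.018,.071),pl(.009,yc+.018,.071),pl(.055,yc+.018,.071),pl(.055,yc-.018,.071)]
    cv2.polylines(im,[proj(c,P).round().astype(int)],True,(0,255,0),1)
cv2.polylines(im,[proj(c,[pl(0,-.084,.073),pl(0,.084,.073)]).round().astype(int)],False,(0,0,255),1)
cv2.imwrite("pics/w12.png",im)
E
```

```text
t 13.3 pos [ 0.5636 -0.126   0.0927] x [ 0.001 -0.    -1.   ] z [ 0.052  0.999 -0.   ] F [ 0.3  0.5 -0.8] w 0.304 q [-0.43  0.29  1.7   0.    1.15 -1.95]
tx,ty,tz [17.2  1.   2. ] ax,ay,az [-0.5 -0.   0. ]
```

View pics/w12.png

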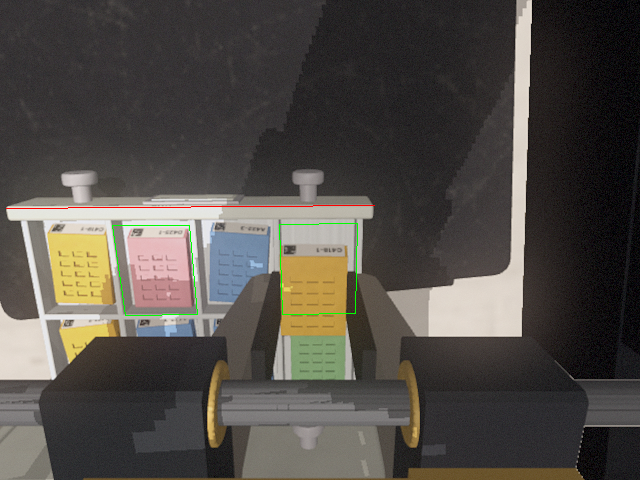

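Request:
play_rows([
  {"tx":6,"ty":0.5,"tz":0.5,"ax":0,"ay":0,"az":0,"hand":0.1},
  {"tx":12,"ty":1,"tz":1.3,"ax":0,"ay":0,"az":0,"hand":0.1},
  {"tx":17,"ty":1,"tz":1.3,"ax":0,"ay":0,"az":0,"hand":0.1},
  {"tx":18.5,"ty":1,"tz":1.3,"ax":0,"ay":0,"az":0,"hand":0.1},
  {"tx":18.5,"ty":1,"tz":1.3,"ax":0,"ay":0,"az":0,"hand":0.1},
])

```text
time_s: 13.85
eef_pos: [0.562, -0.1243, 0.073]
ee_rot: [-0.486, 0.513, 0.487, 0.513]
wrist_force: [-0.8, 0.1, 0.1]
width: 0.303
```

```bash
python3 - <<'E'
from h import *
o=state()
im=ctrl.grab_frame("wrist")[:,:,::-1].copy()
cv2.imwrite("pics/w13.png",cv2.resize(im[180:350,190:390],None,fx=3.5,fy=3.5,interpolation=cv2.INTER_CUBIC))
E
```

```text
t 13.85 pos [ 0.562  -0.1243  0.073 ] x [-0.001  0.    -1.   ] z [0.052 0.999 0.   ] F [-0.8  0.1  0.1] w 0.303 q [-0.43  0.31  1.71  0.    1.12 -1.95]
```

View pics/w13.png

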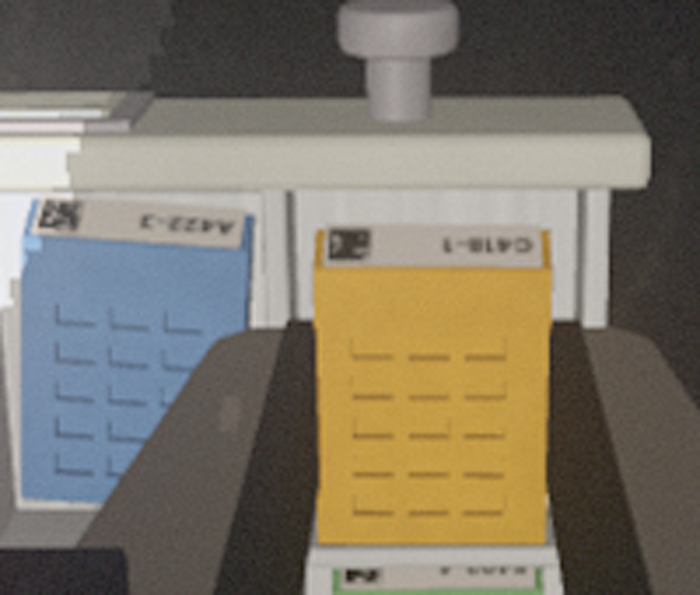

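Centred between the cell walls: walls at crop columns 290 and 580, cassette at 316–550. Releasing.

Request:
play_rows([
  {"tx":0,"ty":0,"tz":0,"ax":0,"ay":0,"az":0,"hand":0.4},
  {"tx":0,"ty":0,"tz":0,"ax":0,"ay":0,"az":0,"hand":0.45},
  {"tx":0,"ty":0,"tz":0,"ax":0,"ay":0,"az":0,"hand":0.45},
  {"tx":-20,"ty":0,"tz":0,"ax":0,"ay":0,"az":0,"hand":0.45},
  {"tx":-45,"ty":0,"tz":0,"ax":0,"ay":0,"az":0,"hand":0.45},
])

```text
time_s: 14.4
eef_pos: [0.5613, -0.124, 0.1179]
ee_rot: [-0.486, 0.513, 0.488, 0.512]
wrist_force: [0.3, -1.4, -1.1]
width: 0.45
```

Request:
play_rows([
  {"tx":-25,"ty":0,"tz":-10,"ax":0,"ay":0,"az":0,"hand":0.4},
  {"tx":-50,"ty":10,"tz":-30,"ax":0,"ay":0,"az":0,"hand":0.3},
  {"tx":-60,"ty":30,"tz":-45,"ax":0,"ay":0,"az":0,"hand":0.2},
  {"tx":-60,"ty":55,"tz":-57,"ax":0,"ay":0,"az":0,"hand":0.1},
  {"tx":-60,"ty":70,"tz":-57,"ax":0,"ay":0,"az":0,"hand":0},
])

```text
time_s: 14.9
eef_pos: [0.4885, -0.1791, 0.1793]
ee_rot: [-0.487, 0.513, 0.486, 0.513]
wrist_force: [0.8, 1.1, -0.1]
width: 0.075
```

```bash
python3 - <<'E'
from h import *
o=state()
cv2.imwrite("pics/s14.png",ctrl.grab_frame("side")[:,:,::-1][150:330,200:440].repeat(3,0).repeat(3,1))
o=state();np.savez("w14.npz",p=o["eef_pos"],q=o["ee_rot"])
cv2.imwrite("pics/w14.png",ctrl.grab_frame("wrist")[:,:,::-1])
E
```

```text
t 14.9 pos [ 0.4885 -0.1791  0.1793] x [ 0.001 -0.001 -1.   ] z [ 0.054  0.999 -0.001] F [ 0.8  1.1 -0.1] w 0.075 q [-0.58  0.05  1.79 -0.    1.3  -2.1 ]
t 14.95 pos [ 0.4871 -0.1782  0.1788] x [-0.001 -0.    -1.   ] z [ 0.054  0.999 -0.   ] F [1.1 0.3 0.1] w 0.033 q [-0.58  0.04  1.79 -0.    1.31 -2.1 ]
```

View pics/s14.png

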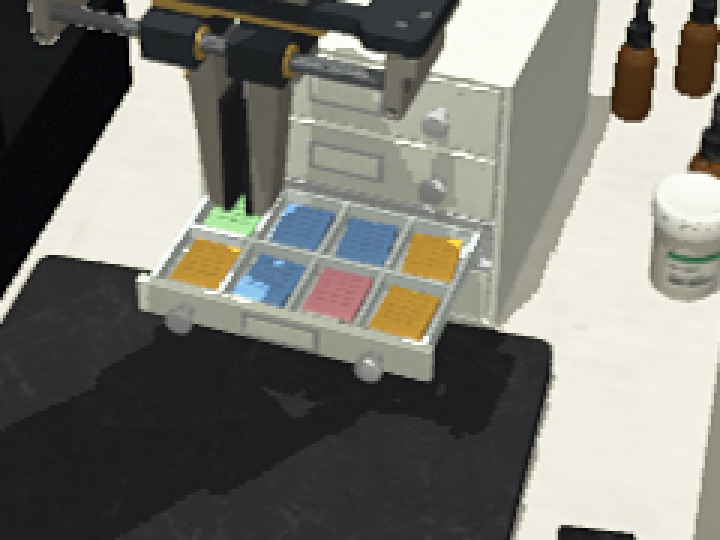

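View pics/w14.png

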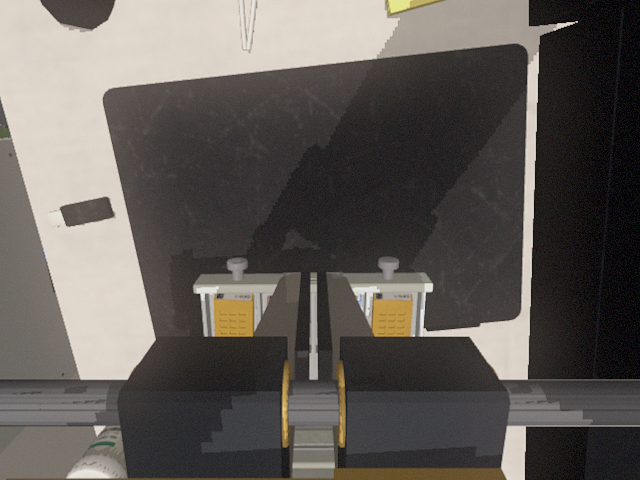

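Both are in flat: yellow at side-crop (207,262), pink at (340,293). With the fingers shut, I'll lean the hand back 45° in front of the drawer's middle.

Request:
play_rows([
  {"tx":0,"ty":0,"tz":0,"ax":0,"ay":0,"az":-7,"hand":0},
  {"tx":0,"ty":5,"tz":0,"ax":0,"ay":0,"az":-15,"hand":0},
  {"tx":0,"ty":10,"tz":0,"ax":0,"ay":0,"az":-23,"hand":0},
  {"tx":0,"ty":10,"tz":0,"ax":0,"ay":0,"az":-31,"hand":0},
  {"tx":0,"ty":10,"tz":0,"ax":0,"ay":0,"az":-38,"hand":0},
])

```text
time_s: 15.5
eef_pos: [0.48, -0.1774, 0.1795]
ee_rot: [-0.629, 0.325, 0.291, 0.644]
wrist_force: [1.0, 1.1, -0.7]
width: 0.001
```

```bash
cat >> h.py <<'E'
def lean(dep,yaw=-2.5):
    a=np.radians(yaw); ex=np.array([np.cos(a),np.sin(a),0]); z=np.array([-np.sin(a),np.cos(a),0])
    d=np.radians(dep); x=ex*np.cos(d)-np.array([0,0,1])*np.sin(d)
    return np.c_[x,np.cross(z,x),z]
E
python3 - <<'E'
from h import *
o=state(); delta((.495,-.1795,.10),lean(45),o); delta((.4995,-.1796,.055),lean(45),o)
E
```

```text
t 15.5 pos [ 0.48   -0.1774  0.1795] x [ 0.62  -0.034 -0.784] z [ 0.052  0.999 -0.002] F [ 1.   1.1 -0.7] w 0.001 q [-0.91 -0.47  2.36  0.65  0.88 -2.76]
tx,ty,tz [71.7 37.5 -1.1] ax,ay,az [-0.3 -0.4 -6.6]
tx,ty,tz [109.8  61.9  -0.9] ax,ay,az [-0.3 -0.4 -6.6]
```

Request:
play_rows([
  {"tx":14,"ty":7,"tz":0,"ax":0,"ay":0,"az":-2,"hand":0},
  {"tx":28,"ty":15,"tz":0,"ax":0,"ay":0,"az":-4,"hand":0},
  {"tx":42,"ty":22,"tz":-1,"ax":0,"ay":0,"az":-6,"hand":0},
  {"tx":57,"ty":30,"tz":-1,"ax":0,"ay":0,"az":-6.6,"hand":0},
  {"tx":72,"ty":37,"tz":-1,"ax":0,"ay":0,"az":-6.6,"hand":0},
])

```text
time_s: 16.0
eef_pos: [0.4994, -0.1656, 0.1193]
ee_rot: [-0.637, 0.307, 0.26, 0.658]
wrist_force: [0.6, -0.3, 0.2]
width: 0.005
```

```bash
python3 - <<'E'
from h import *
o=state(); delta((.4995,-.1796,.055),lean(45),o)
cv2.imwrite("pics/s15.png",ctrl.grab_frame("side")[:,:,::-1])
E
```

```text
t 16.0 pos [ 0.4994 -0.1656  0.1193] x [ 0.677 -0.05  -0.734] z [ 0.073  0.997 -0.   ] F [ 0.6 -0.3  0.2] w 0.005 q [-0.87 -0.33  2.44  0.9   0.67 -2.99]
tx,ty,tz [ 48.   42.8 -14. ] ax,ay,az [-1.2 -1.2 -2.3]
```

View pics/s15.png

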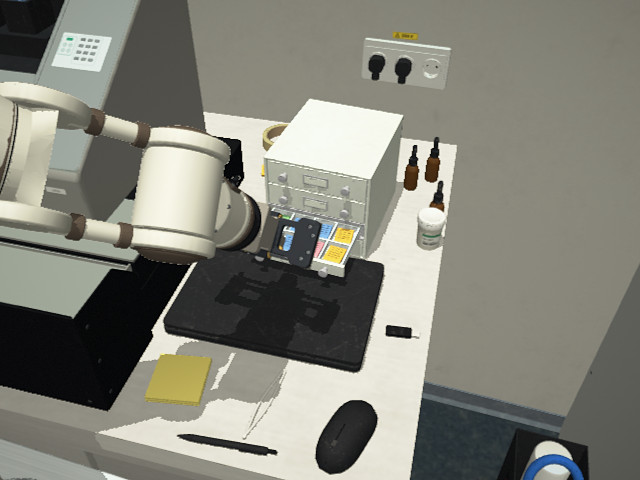

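Joint 6 has reached its limit (-2.99). I'll back off and turn the hand half a turn about its own axis, which gives the same contact with joint 6 near 0.

Request:
play_rows([
  {"tx":-5,"ty":0,"tz":0,"ax":8.5,"ay":0,"az":0,"hand":0},
  {"tx":-15,"ty":0,"tz":0,"ax":17,"ay":0,"az":0,"hand":0},
  {"tx":-25,"ty":0,"tz":0,"ax":25.5,"ay":0,"az":0,"hand":0},
  {"tx":-35,"ty":0,"tz":0,"ax":34,"ay":0,"az":0,"hand":0},
  {"tx":-40,"ty":0,"tz":0,"ax":42.5,"ay":0,"az":0,"hand":0},
])

```text
time_s: 16.55
eef_pos: [0.4722, -0.1642, 0.1503]
ee_rot: [-0.354, 0.38, 0.129, 0.845]
wrist_force: [0.0, 0.2, -0.0]
width: 0.004
```

Request:
play_rows([
  {"tx":0,"ty":0,"tz":0,"ax":8.5,"ay":0,"az":0,"hand":0},
  {"tx":0,"ty":0,"tz":0,"ax":17,"ay":0,"az":0,"hand":0},
  {"tx":0,"ty":0,"tz":0,"ax":25.5,"ay":0,"az":0,"hand":0},
  {"tx":0,"ty":0,"tz":0,"ax":34,"ay":0,"az":0,"hand":0},
  {"tx":0,"ty":0,"tz":0,"ax":42.5,"ay":0,"az":0,"hand":0},
])

```text
time_s: 17.05
eef_pos: [0.4724, -0.164, 0.1497]
ee_rot: [-0.023, 0.401, -0.017, 0.915]
wrist_force: [-0.7, -0.6, -0.5]
width: 0.005
```

Request:
play_rows([
  {"tx":0,"ty":0,"tz":0,"ax":8.5,"ay":0,"az":0,"hand":0},
  {"tx":0,"ty":0,"tz":0,"ax":17,"ay":0,"az":0,"hand":0},
  {"tx":0,"ty":0,"tz":0,"ax":25.5,"ay":0,"az":0,"hand":0},
  {"tx":0,"ty":0,"tz":0,"ax":34,"ay":0,"az":0,"hand":0},
  {"tx":0,"ty":0,"tz":0,"ax":42.5,"ay":0,"az":0,"hand":0},
])

```text
time_s: 17.55
eef_pos: [0.4724, -0.1639, 0.1497]
ee_rot: [0.31, 0.368, -0.161, 0.862]
wrist_force: [-0.6, -0.7, 0.7]
width: 0.009
```

Request:
play_rows([
  {"tx":0,"ty":0,"tz":0,"ax":8.5,"ay":0,"az":0,"hand":0},
  {"tx":0,"ty":0,"tz":0,"ax":17,"ay":0,"az":0,"hand":0},
  {"tx":0,"ty":0,"tz":0,"ax":25.5,"ay":0,"az":0,"hand":0},
  {"tx":0,"ty":0,"tz":0,"ax":34,"ay":0,"az":0,"hand":0},
  {"tx":0,"ty":0,"tz":0,"ax":42.5,"ay":0,"az":0,"hand":0},
])

```text
time_s: 18.05
eef_pos: [0.4724, -0.1639, 0.1497]
ee_rot: [0.601, 0.285, -0.284, 0.691]
wrist_force: [0.0, 0.8, -0.4]
width: 0.003
```

```bash
cat >> h.py <<'E'
def leanf(dep,yaw=-2.5):
    M=lean(dep,yaw).copy(); M[:,1]*=-1; M[:,2]*=-1; return M
E
python3 - <<'E'
from h import *
o=state(); delta((.49,-.1792,.10),leanf(45),o)
E
```

```text
t 18.05 pos [ 0.4724 -0.1639  0.1497] x [ 0.677 -0.049 -0.734] z [ 0.052 -0.992  0.114] F [ 0.   0.8 -0.4] w 0.003 q [-0.95 -0.52  2.49  0.8   0.81  0.06]
tx,ty,tz [ 49.1 -22.1  10.4] ax,ay,az [8.5 1.  2.3]
```

Request:
play_rows([
  {"tx":10,"ty":-4,"tz":2,"ax":2,"ay":0.2,"az":0.5,"hand":0},
  {"tx":20,"ty":-9,"tz":4,"ax":4,"ay":0.4,"az":1,"hand":0},
  {"tx":30,"ty":-14,"tz":6,"ax":6,"ay":0.7,"az":1.6,"hand":0},
  {"tx":40,"ty":-18,"tz":8,"ax":8.5,"ay":1,"az":2.3,"hand":0},
  {"tx":49,"ty":-22,"tz":10.4,"ax":8.5,"ay":1,"az":2.3,"hand":0},
])

```text
time_s: 18.55
eef_pos: [0.49, -0.1795, 0.0994]
ee_rot: [0.658, 0.257, -0.284, 0.649]
wrist_force: [-0.2, 0.4, 0.1]
width: 0.004
```

```bash
python3 - <<'E'
from h import *
o=state(); delta((.4995,-.1796,.055),leanf(45),o)
np.savez("w16.npz",p=o["eef_pos"],q=o["ee_rot"])
cv2.imwrite("pics/w16.png",ctrl.grab_frame("wrist")[:,:,::-1])
E
```

```text
t 18.55 pos [ 0.49   -0.1795  0.0994] x [ 0.706 -0.03  -0.708] z [-0.04  -0.999  0.003] F [-0.2  0.4  0.1] w 0.004 q [-0.97 -0.27  2.47  1.05  0.71 -0.11]
tx,ty,tz [ 38.1 -24.6  -0.4] ax,ay,az [ 0.3 -0.1  0. ]
```

View pics/w16.png

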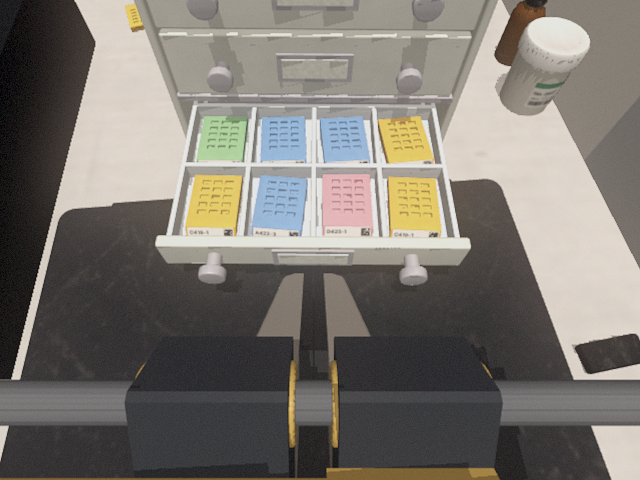

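All eight cassettes lie flat. The fingers' centre (column 313) lines up with the label holder (313) and the drawer (160–470, middle 315). Lowering to mid-panel height.

Request:
play_rows([
  {"tx":8,"ty":-5,"tz":0,"ax":0,"ay":0,"az":0,"hand":0},
  {"tx":16,"ty":-10,"tz":0,"ax":0,"ay":0,"az":0,"hand":0},
  {"tx":25,"ty":-16,"tz":0,"ax":0,"ay":0,"az":0,"hand":0},
  {"tx":33,"ty":-21,"tz":0,"ax":0,"ay":0,"az":0,"hand":0},
  {"tx":38,"ty":-24.5,"tz":-0.4,"ax":0,"ay":0,"az":0,"hand":0},
])

```text
time_s: 19.1
eef_pos: [0.4996, -0.1794, 0.0555]
ee_rot: [0.657, 0.258, -0.284, 0.649]
wrist_force: [0.5, -0.1, -0.1]
width: 0.002
```

```bash
python3 - <<'E'
from h import *
o=state(); delta((.5195,-.1806,.055),leanf(45),o)
im=ctrl.grab_frame("side")[:,:,::-1]
cv2.imwrite("pics/s17.png",im[180:330,180:400].repeat(3,0).repeat(3,1))
cv2.imwrite("pics/w17.png",ctrl.grab_frame("wrist")[:,:,::-1])
E
```

```text
t 19.1 pos [ 0.4996 -0.1794  0.0555] x [ 0.706 -0.03  -0.708] z [-0.039 -0.999  0.003] F [ 0.5 -0.1 -0.1] w 0.002 q [-0.94 -0.1   2.45  1.23  0.63 -0.32]
tx,ty,tz [14.4 13.8  0.4] ax,ay,az [ 0.3 -0.1  0. ]
```

View pics/s17.png

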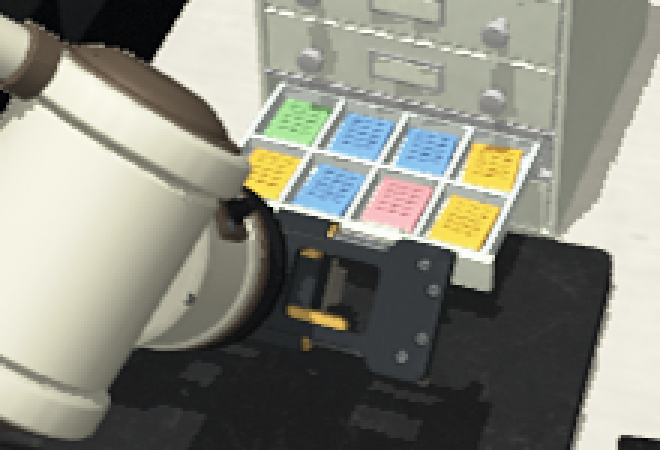

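View pics/w17.png

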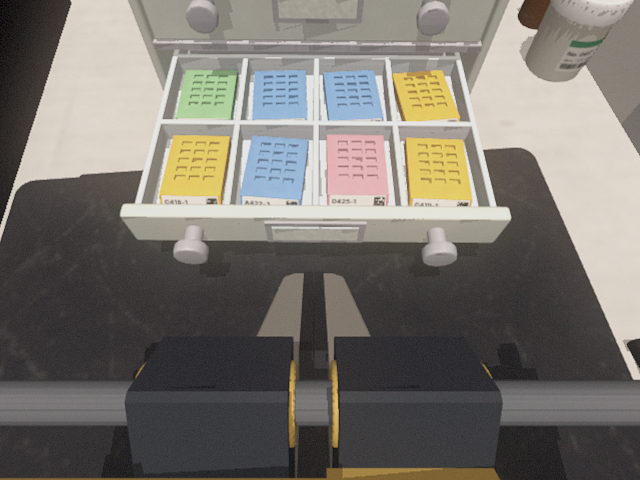

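Aligned (drawer 122–509, middle 315.5; fingers 314). Easing forward to contact.

Request:
play_rows([
  {"tx":4,"ty":4,"tz":0,"ax":0,"ay":0,"az":0,"hand":0},
  {"tx":8,"ty":8,"tz":0,"ax":0,"ay":0,"az":0,"hand":0},
  {"tx":12,"ty":12,"tz":0,"ax":0,"ay":0,"az":0,"hand":0},
  {"tx":15,"ty":15,"tz":0,"ax":0,"ay":0,"az":0,"hand":0},
  {"tx":18,"ty":18,"tz":0,"ax":0,"ay":0,"az":0,"hand":0},
])

```text
time_s: 19.7
eef_pos: [0.5246, -0.1801, 0.0549]
ee_rot: [0.657, 0.258, -0.284, 0.649]
wrist_force: [-5.2, 0.4, 2.4]
width: 0.004
```

```bash
python3 - <<'E'
from h import *
o=state()
cv2.imwrite("pics/w18.png",ctrl.grab_frame("wrist")[:,:,::-1])
E
```

```text
t 19.7 pos [ 0.5246 -0.1801  0.0549] x [ 0.705 -0.03  -0.708] z [-0.039 -0.999  0.003] F [-5.2  0.4  2.4] w 0.004 q [-0.88 -0.03  2.39  1.26  0.58 -0.3 ]
```

View pics/w18.png

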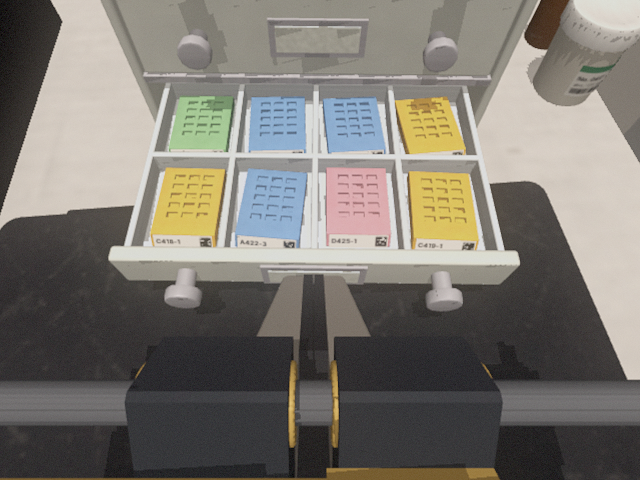

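Contact at 5 N, on centre. Continuing.

Request:
play_rows([
  {"tx":3,"ty":3,"tz":0,"ax":0,"ay":0,"az":0,"hand":0},
  {"tx":6,"ty":6,"tz":0,"ax":0,"ay":0,"az":0,"hand":0},
  {"tx":9,"ty":9,"tz":0,"ax":0,"ay":0,"az":0,"hand":0},
  {"tx":12,"ty":12,"tz":0,"ax":0,"ay":0,"az":0,"hand":0},
  {"tx":15,"ty":15,"tz":0,"ax":0,"ay":0,"az":0,"hand":0},
])

```text
time_s: 20.25
eef_pos: [0.5457, -0.1809, 0.0549]
ee_rot: [0.657, 0.258, -0.284, 0.649]
wrist_force: [-4.5, 0.6, -0.5]
width: 0.006
```

Request:
play_rows([
  {"tx":3,"ty":3,"tz":0,"ax":0,"ay":0,"az":0,"hand":0},
  {"tx":6,"ty":6,"tz":0,"ax":0,"ay":0,"az":0,"hand":0},
  {"tx":9,"ty":9,"tz":0,"ax":0,"ay":0,"az":0,"hand":0},
  {"tx":12,"ty":12,"tz":0,"ax":0,"ay":0,"az":0,"hand":0},
  {"tx":15,"ty":15,"tz":0,"ax":0,"ay":0,"az":0,"hand":0},
])

```text
time_s: 20.75
eef_pos: [0.5672, -0.1818, 0.0551]
ee_rot: [0.657, 0.258, -0.284, 0.649]
wrist_force: [-2.9, 1.2, -1.3]
width: 0.005
```

```bash
python3 - <<'E'
from h import *
o=state()
cv2.imwrite("pics/w19.png",ctrl.grab_frame("wrist")[:,:,::-1])
E
```

```text
t 20.75 pos [ 0.5672 -0.1818  0.0551] x [ 0.706 -0.03  -0.708] z [-0.039 -0.999  0.003] F [-2.9  1.2 -1.3] w 0.005 q [-0.79  0.07  2.28  1.29  0.52 -0.27]
```

View pics/w19.png

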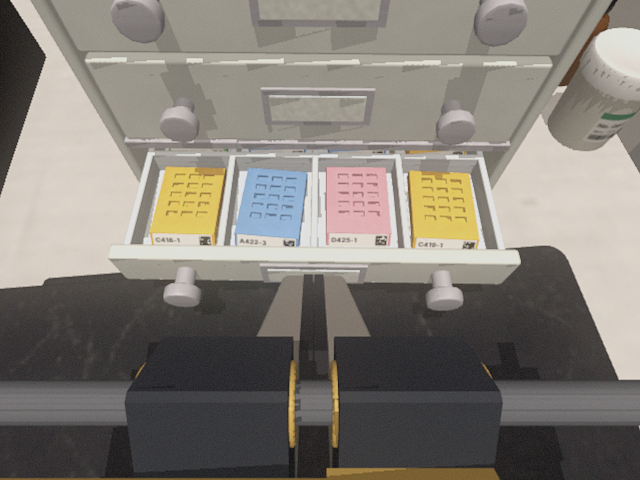

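Request:
play_rows([
  {"tx":3,"ty":3,"tz":0,"ax":0,"ay":0,"az":0,"hand":0},
  {"tx":6,"ty":6,"tz":0,"ax":0,"ay":0,"az":0,"hand":0},
  {"tx":9,"ty":9,"tz":0,"ax":0,"ay":0,"az":0,"hand":0},
  {"tx":12,"ty":12,"tz":0,"ax":0,"ay":0,"az":0,"hand":0},
  {"tx":15,"ty":15,"tz":0,"ax":0,"ay":0,"az":0,"hand":0},
])

```text
time_s: 21.3
eef_pos: [0.5885, -0.1829, 0.0553]
ee_rot: [0.657, 0.257, -0.284, 0.649]
wrist_force: [-5.1, -0.5, 0.3]
width: 0.003
```

Request:
play_rows([
  {"tx":2,"ty":2,"tz":0,"ax":0,"ay":0,"az":0,"hand":0},
  {"tx":4,"ty":4,"tz":0,"ax":0,"ay":0,"az":0,"hand":0},
  {"tx":6,"ty":6,"tz":0,"ax":0,"ay":0,"az":0,"hand":0},
  {"tx":8,"ty":8,"tz":0,"ax":0,"ay":0,"az":0,"hand":0},
  {"tx":10,"ty":10,"tz":0,"ax":0,"ay":0,"az":0,"hand":0},
])

```text
time_s: 21.8
eef_pos: [0.6024, -0.1835, 0.0552]
ee_rot: [0.657, 0.257, -0.284, 0.649]
wrist_force: [-4.7, -0.7, 1.3]
width: 0.007
```

```bash
python3 - <<'E'
from h import *
o=state()
cv2.imwrite("pics/w20.png",ctrl.grab_frame("wrist")[:,:,::-1])
E
```

```text
t 21.8 pos [ 0.6024 -0.1835  0.0552] x [ 0.706 -0.03  -0.708] z [-0.04  -0.999  0.003] F [-4.7 -0.7  1.3] w 0.007 q [-0.73  0.15  2.19  1.3   0.48 -0.22]
```

View pics/w20.png

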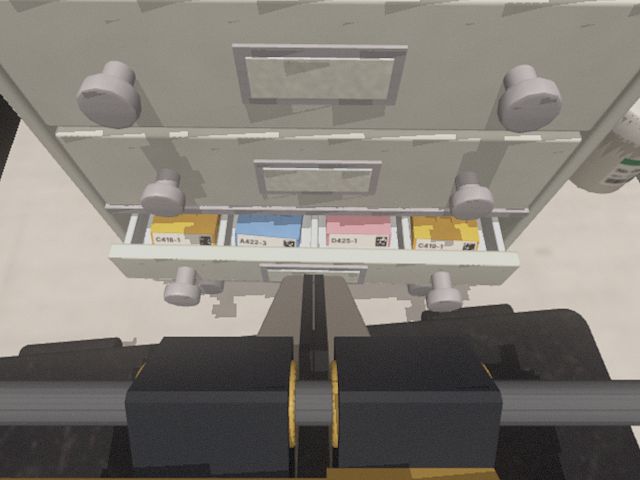

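Request:
play_rows([
  {"tx":2,"ty":2,"tz":0,"ax":0,"ay":0,"az":0,"hand":0},
  {"tx":4,"ty":4,"tz":0,"ax":0,"ay":0,"az":0,"hand":0},
  {"tx":6,"ty":6,"tz":0,"ax":0,"ay":0,"az":0,"hand":0},
  {"tx":7,"ty":7,"tz":0,"ax":0,"ay":0,"az":0,"hand":0},
  {"tx":8,"ty":8,"tz":0,"ax":0,"ay":0,"az":0,"hand":0},
])

```text
time_s: 22.35
eef_pos: [0.6126, -0.1838, 0.0542]
ee_rot: [0.657, 0.258, -0.285, 0.648]
wrist_force: [-14.1, -0.0, 4.3]
width: 0.004
```

Request:
play_rows([
  {"tx":1,"ty":1,"tz":0,"ax":0,"ay":0,"az":0,"hand":0},
  {"tx":2,"ty":2,"tz":0,"ax":0,"ay":0,"az":0,"hand":0},
  {"tx":3,"ty":3,"tz":0,"ax":0,"ay":0,"az":0,"hand":0},
  {"tx":4,"ty":4,"tz":0,"ax":0,"ay":0,"az":0,"hand":0},
  {"tx":5,"ty":5,"tz":0,"ax":0,"ay":0,"az":0,"hand":0},
])

```text
time_s: 22.85
eef_pos: [0.6209, -0.184, 0.0553]
ee_rot: [0.657, 0.258, -0.284, 0.649]
wrist_force: [-0.7, 0.5, -0.7]
width: 0.006
```

```bash
python3 - <<'E'
from h import *
o=state()
cv2.imwrite("pics/w21.png",ctrl.grab_frame("wrist")[:,:,::-1])
E
```

```text
t 22.85 pos [ 0.6209 -0.184   0.0553] x [ 0.706 -0.03  -0.708] z [-0.039 -0.999  0.003] F [-0.7  0.5 -0.7] w 0.006 q [-0.7   0.19  2.15  1.29  0.47 -0.19]
```

View pics/w21.png

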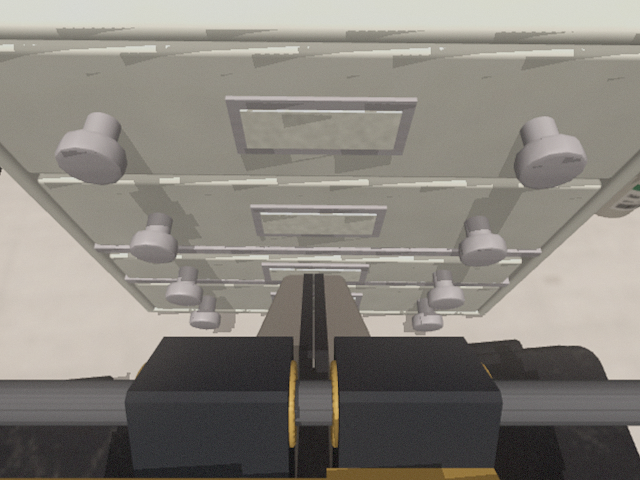

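Resistance peaked at about 14 N, then fell to near zero, so the catch has drawn the drawer in and the front looks flush. A light forward touch will confirm it is against the buffers.

Request:
play_rows([
  {"tx":0.7,"ty":0.7,"tz":0,"ax":0,"ay":0,"az":0,"hand":0},
  {"tx":1.4,"ty":1.4,"tz":0,"ax":0,"ay":0,"az":0,"hand":0},
  {"tx":2,"ty":2,"tz":0,"ax":0,"ay":0,"az":0,"hand":0},
  {"tx":2,"ty":2,"tz":0,"ax":0,"ay":0,"az":0,"hand":0},
  {"tx":2,"ty":2,"tz":0,"ax":0,"ay":0,"az":0,"hand":0},
])

```text
time_s: 23.4
eef_pos: [0.6223, -0.1839, 0.0541]
ee_rot: [0.657, 0.258, -0.285, 0.648]
wrist_force: [-10.9, -1.3, 3.2]
width: 0.006
```

Firm stop (11 N, only about 1 mm of travel), so it is on the buffers. Backing off to check.

Request:
play_rows([
  {"tx":-5,"ty":-5,"tz":0,"ax":0,"ay":0,"az":0,"hand":0},
  {"tx":-15,"ty":-15,"tz":0,"ax":0,"ay":0,"az":0,"hand":0},
  {"tx":-35,"ty":-20,"tz":0,"ax":0,"ay":0,"az":0,"hand":0},
  {"tx":-70,"ty":-20,"tz":0,"ax":0,"ay":0,"az":0,"hand":0},
  {"tx":-100,"ty":-20,"tz":0,"ax":0,"ay":0,"az":0,"hand":0},
])

```text
time_s: 23.9
eef_pos: [0.5379, -0.1803, 0.1125]
ee_rot: [0.657, 0.258, -0.284, 0.649]
wrist_force: [-0.4, -0.0, 0.2]
width: 0.008
```

Request:
play_rows([
  {"tx":-20,"ty":0,"tz":0,"ax":0,"ay":0,"az":0,"hand":0},
  {"tx":-40,"ty":0,"tz":20,"ax":0,"ay":0,"az":0,"hand":0},
  {"tx":-60,"ty":0,"tz":20,"ax":0,"ay":0,"az":0,"hand":0},
  {"tx":-60,"ty":0,"tz":20,"ax":0,"ay":0,"az":0,"hand":0},
  {"tx":-60,"ty":0,"tz":20,"ax":0,"ay":0,"az":0,"hand":0},
])

```text
time_s: 24.4
eef_pos: [0.4959, -0.1991, 0.1547]
ee_rot: [0.657, 0.257, -0.284, 0.649]
wrist_force: [-0.0, 0.5, -0.3]
width: 0.008
```

```bash
python3 - <<'E'
from h import *
o=state()
cv2.imwrite("pics/w22.png",ctrl.grab_frame("wrist")[:,:,::-1])
im=ctrl.grab_frame("side")[:,:,::-1]
cv2.imwrite("pics/s22.png",im)
im=ctrl.grab_frame("scene")[:,:,::-1]
cv2.imwrite("pics/c22.png",im[90:330,150:450].repeat(2,0).repeat(2,1))
E
```

```text
t 24.4 pos [ 0.4959 -0.1991  0.1547] x [ 0.706 -0.031 -0.707] z [-0.04  -0.999  0.004] F [-0.   0.5 -0.3] w 0.008 q [-0.99 -0.36  2.4   0.91  0.81  0.07]
```

View pics/w22.png

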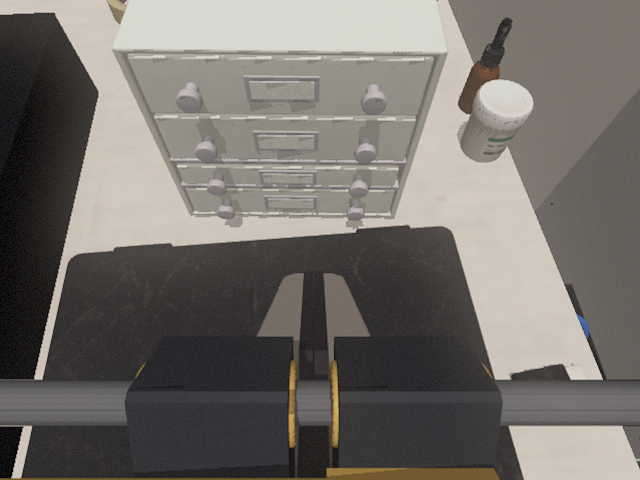

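View pics/s22.png

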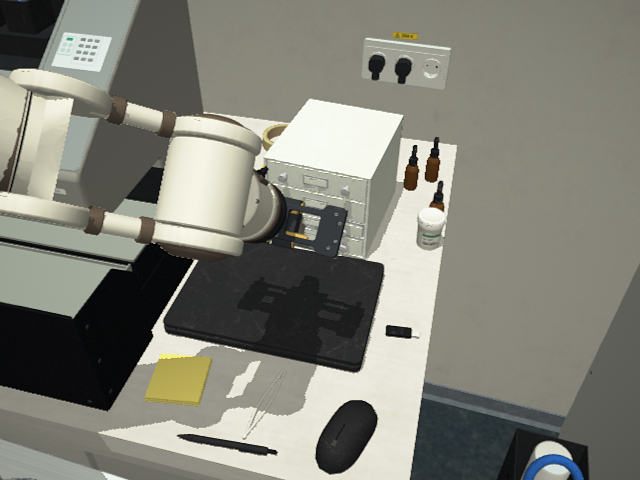

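View pics/c22.png

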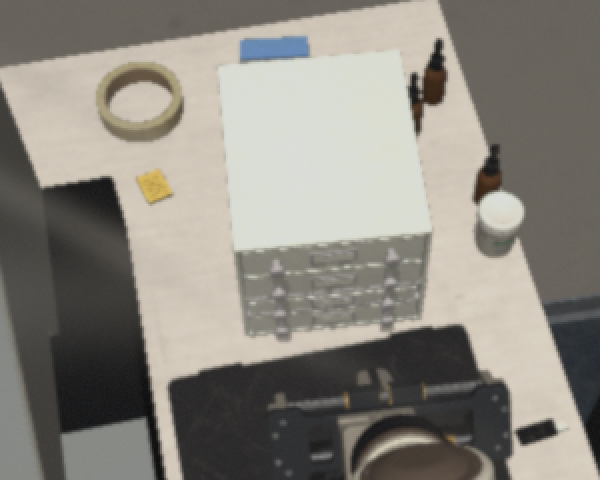

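The pictures show the drawer flush with the others, its knobs in line with theirs. The memory stick (side (399,331)) and the pot (430,228) have not moved, and the arm touches nothing (force about 0). Handing in.

```bash
python3 - <<'E'
from h import *
im=cv2.imread("pics/w22.png"); cv2.imwrite("pics/w22_c.png",cv2.resize(im[90:230,140:440],None,fx=2.6,fy=2.6))
print(ctrl.sign_off())
E
```

```text
the job is handed in; nothing more can be done
None
```

View pics/w22_c.png

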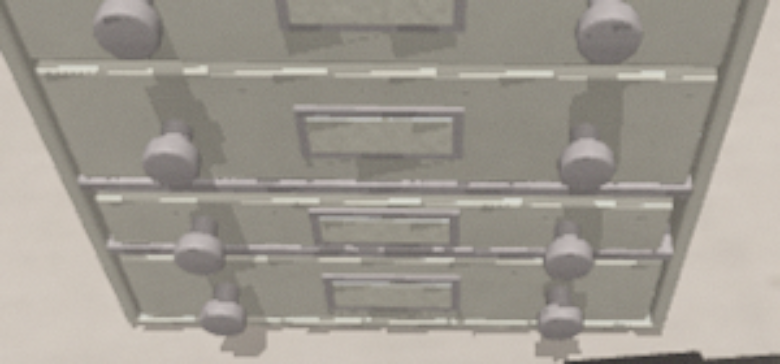

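Both cassettes are in the front row and the drawer is shut, handed in after about 24.5 s of the 70 s. The pink cassette went into the right cell and the yellow one into the left. The wrist pictures taken before and during the push showed both lying flat.

I pushed the drawer in on its centre line with the hand leaned back 45°. Resistance rose to about 14 N, then fell to almost nothing as the catch took hold. A light test push met a firm stop at 11 N.

The last pictures show the drawer front flush with its neighbours, and the memory stick and pot where they were. The hand was clear, with about 0 N at the wrist.

Three things went wrong on the way, all corrected:
- **Refused calls:** the first two move calls were rejected for missing keys, and nothing moved.
- **Missed grasp:** my first grasp at the yellow cassette closed above it without moving it; I went lower and took it.
- **Joint limit:** my first leaned pose ran joint 6 up to its limit (-2.99 of -3), so I gave the hand a half turn before pushing.

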